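# Right the tipped bottle carrier, load a bottle and hang it on its hook

### The arm

A 6-joint arm with a two-finger parallel gripper is mounted at the origin on the work surface. World frame = base frame: x ahead of the robot, y to its left, z up, the work surface at z = 0. Lengths are in mm, angles in rad, forces in N, time in s.
With the tool pointing down it reaches from about 300 to 875 mm from the base axis. Payload 6.4 kg.
Tool frame: the origin (TCP) lies at the centre of the arm's flange, where the gripper is bolted on; the fingertips stand 173 mm ahead of it and the grasp point (between the pads) lies 155 mm ahead of it; z points along the fingers, y is the direction in which the jaws open and shut (so a half turn about z gives the same grasp; the last joint's range is limited). The gripper opens to 85 mm and grips with 20 to 120 N. Pads are 22 mm wide; open, the fingers measure 114 mm over their backs; the gripper's body (76 mm by 85 mm) begins 54 mm behind the grasp point. The pads swing forward as they close: fully open they stand 13 mm farther back than shut.
Start: joints at [0.93, 0.181, 1.607, -0, 1.354, -0.206], TCP at [242.198, 521.519, 404.688] pointing down, gripper open.
Joint ranges: [-2.99, 2.99], [-0.89, 2.07], [0.3, 2.58], [-1.14, 4.28], [0, 2.63], [-3.12, 3.12]. Speed limits (rad/s): [2.57, 2.57, 3.01, 3.14, 3.14, 3.14].

### API

Orientations are given as a unit quaternion [w, x, y, z].
In Python, from rig import state, capture, camera_model, job_done, cut_out gives the robot as it stands.
- The arm moves only by the shell command python3 -m creep 'ROWS' [FORCE]. ROWS is JSON, a list of rows, each a list of 3 entries, a list of its own where there are three numbers: the closure, from 0 (fully open) to 1 (shut), then the shift along the tool's x, y, z in cm, then the turn about the tool's z in degrees. A call has 1 to 5 rows; each row shifts and turns the commanded pose from where the row before left it, along the tool's axes as they then stand; what a row does not reach is not made up. A row lasts 1/12 s, in which the tool goes at most 41.7 mm and 7.16 degrees, less where a joint would pass 70% of its speed; a pose out of reach is approached as far as the arm can. A call is refused whole if a number of a shift passes 4.17 or a number of a turn 7.16, either way. A call with a gripper value outside its range is refused whole. The fingers move at their own pace and stop on an object; FORCE is the grip in N (left out, the last holds). Time passes only in rows, so rows that do not move let the fingers close. It gives the time, the measured TCP pose, the force and the opening at its end, in the units of the state.
- state(): the state, without advancing time (a new reading comes with each control period).
- capture(name): name is "side" or "top" or "wrist"; returns the picture (400x640x3 uint8, red, green, blue); there is no depth.
- camera_model(name): a dict with "fx", "fy", "cx", "cy" (pixels), "pose" (4x4, takes a point from camera to world coordinates). Camera axes: x right, y up, looking along -z (the intrinsics and any distortion apply to the point x, -y, -z); pixel columns grow to the right and rows downward; lengths in mm; the calibration is good to about 2 mm. A picture is of the moment at which its call begins: read the wrist's pose just before it. camera_model takes no time and is no camera call; for the wrist camera it gives the pose at the moment of the call.
- job_done(): hands the job in, once; it reports no verdict.
Trained networks look in the newest picture that a camera, given by its name, has taken for a name from the list of things; names that differ only in an ending like _2 or _b are one class to them, and where a whole thing is asked for, a point or a joint stands for the part that bears it (a point fixed in the world has none). Each returns a list of dicts, best first, with "confidence" (0 to 1); they miss things now and then, are a little off and sometimes report something else, mostly with a low value. They report only what shows in the picture. A call takes as long as a camera call. They do not tell look-alikes from the thing itself.
- cut_out(label, camera): "mask" (400x640 bool, what is visible of it) and "box" ([left, top, right, bottom] in pixels, round what is visible of it).
The state is a dict: "clock": time; "qpos": joint angles; "joint_velocities": joint speeds; "joint_torque": joint torques, N m; "tcp_pos": TCP position; "tcp_rot": TCP orientation; "wrist_force": force on the tool from outside, world axes, zero at the start; "moment": the same for the moment, N m; "grip_width": opening from 0.0 (shut) to 1.0 (fully open).
Only numpy, scipy, OpenCV 4.12 (cv2) and the standard library are available. Lean on these libraries where they do the work, as an engineer would, in place of code of your own. Each camera call takes 0.05 s, during which the arm holds its last target.

### The job

The blue bottle carrier has been knocked onto its side: stand it upright on the bench and let go of it. Then set the amber bottle with the red cap down, upright and without dropping it, in any one of the carrier's pockets, and finally hang the loaded carrier by the middle of its handle bar on the hook of the stand and leave it hanging still. Never tip the red-capped bottle over, and leave the other glassware and dishes where they stand.

Things in the scene. Friction and masses are not known exactly. Their poses are not given: they have to be found in the camera images.
- carrier: Blue plastic bottle carrier, 0.3 kg +-20%: square tray with 2 x 2 pockets and an arch handle. Origin on its centre axis, 70 mm above the underside; z from underside to handle. Starts lying on its -x side (z and y level, origin 58.5 mm above the bench), handle roughly towards the robot. Standing, its origin is 70 mm up. Centre of mass 35 mm above the underside. Same when turned half round.
- carrier_tray (a point): Centre of the tray's underside, axes as the carrier's. Tray 117 x 117 mm outside, walls 65 mm high and 3 mm thick, floor 5 mm thick; a cross of 3 mm walls makes 2 x 2 open pockets, each 54 x 54 mm, centred 28.5 mm either side of the middle in x and y.
- carrier_bar (a point): Centre of the handle bar, 155 mm above the underside, axes as the carrier's. Round white bar, 10 mm thick, along y, free for 97 mm between uprights of the same bar at y = +-53.5 mm, x = 0. In a light grip (20 N) the bar turns between the fingers and the lifted carrier swings towards upright; a grip over 60 N holds it.
- stand: Fixed hook stand; origin on the bench straight under the seat of the hook, z up. White base plate 200 x 150 x 10 mm, 16 mm green post 105 mm behind the origin (local +x), 10 mm round green hook reaching forward from the post top. The hook is a V, seat at its bottom; its tip is 32 mm in front of the seat (local -x), top 257 mm above the bench; behind it climbs to 255 mm.
- hook_seat (a point): Where the centre of the carrier's bar lies when it hangs in the seat of the hook: 235 mm above the bench. Axes as the stand's: the hook runs along x with its upturned tip at -x; the carrier's bar should lie along y.
- bottle_red: Amber glass bottle with a RED cap and a white paper band, 0.12 kg +-20%, 120 mm tall, body 42 mm diameter up to 78 mm, cap 30 mm diameter from 91 to 120 mm. Stands upright; origin at the centre of its underside, z up. This one goes into the carrier.
- bottle_yellow: The same bottle with a YELLOW cap: leave it alone. Origin at the centre of its underside.
- beaker_a: Glass beaker, 64 mm diameter, 85 mm tall: leave alone. Origin at the centre of its underside.
- beaker_b: Glass beaker, 72 mm diameter, 100 mm tall: leave alone. Origin at the centre of its underside.
- flask_a: Stoppered conical glass flask, 72 mm diameter at the foot, 115 mm tall: leave alone. Origin at the centre of its underside.
- flask_b: Stoppered conical glass flask, 79 mm diameter at the foot, 125 mm tall: leave alone. Origin at the centre of its underside.
- dishes: Stack of two white dishes, 94 mm diameter, 32 mm high: leave alone. Origin at the centre of its underside.
There are look-alikes about, which are no part of the job. Leave any brown look-alike of the stand alone.

How it is judged (in metres and radians):
On the way, in this order (a step that is already met when the one before it is completed fails the run):
1. the carrier stands upright on the bench, let go (angle between carrier's own z axis and vertical below 0.1 rad and height (world z) of carrier between 0.062 and 0.078 m and contact force between carrier and stand below 0.1 N and contact force between the fingers and carrier below 0.05 N and contact force between the fingers and bottle_red below 0.05 N), for 0.3 s.
2. the red-capped bottle stands in a pocket of the carrier, which stands on the bench, both let go (all of step 1 and x of bottle_red in the frame of carrier between -0.052 and 0.052 m and y of bottle_red in the frame of carrier between -0.052 and 0.052 m and z of bottle_red in the frame of carrier below -0.045 m and angle between the z axis of bottle_red and the z axis of carrier, either way round below 0.3 rad), for 0.3 s.
3. the loaded carrier hangs by its bar on the hook (x of bottle_red in the frame of carrier between -0.052 and 0.052 m and y of bottle_red in the frame of carrier between -0.052 and 0.052 m and z of bottle_red in the frame of carrier below -0.045 m and angle between the z axis of bottle_red and the z axis of carrier, either way round below 0.3 rad and distance between carrier_bar and hook_seat below 0.04 m and contact force between carrier and stand above 1.5 N and height (world z) of carrier above 0.12 m and angle between carrier's own z axis and vertical below 0.4 rad), for 0.2 s.
At the end, for the whole second after the job is handed in: The carrier hangs still (under 0.08 m/s) on the hook, bar centre within 40 mm of the seat point, axis within 0.4 rad of vertical, clear of the bench, over 1.5 N on the stand; the red-capped bottle stands in a pocket, on its floor (20 mm) and within 0.3 rad of the carrier axis; both released (all of step 3 and contact force between the fingers and carrier below 0.05 N and contact force between the fingers and bottle_red below 0.05 N and linear speed of each of carrier, bottle_red below 0.08 m/s); the robot touches nothing.
It fails at once if the red-capped bottle is tipped over (more than 0.8 rad) (angle between bottle_red's own z axis and vertical above 0.8 rad).
It fails at once if the red-capped bottle is dropped: it moves at over 0.6 m/s (a fall of about 2 cm) while neither it nor the carrier is held (contact force between the fingers and carrier below 0.05 N and contact force between the fingers and bottle_red below 0.05 N and linear speed of bottle_red above 0.6 m/s).
It fails at once if another bottle, beaker, flask or dish is moved by more than 40 mm (distance of any of bottle_yellow, beaker_a, beaker_b, flask_a, flask_b, dishes from where it was at the start of the episode above 0.04 m).
It also fails if it takes over 72 s, if anything falls off the work surface, if the arm or the gripper's body presses on something with over 40 N, if the wrist force passes 120 N, or if a joint passes its speed limit or range.

## Working session

There is one attempt and no reset: what is moved stays moved. The work goes in short steps, Python scripts to look and compute and a shell command to move; the robot and the scene stay as the last step left them, time stands still between calls to the robot, and variables do not carry over. Pictures are saved under pics/ and viewed, and the job is handed in when it is done.

```bash
mkdir -p pics; ls; python3 - <<'E'
from rig import *
import cv2
print(state())
for n in ["side","top","wrist"]:
    im=capture(n); cv2.imwrite(f"pics/{n}0.png",im[:,:,::-1]); m=camera_model(n); print(n,{k:(v if not hasattr(v,'tolist') else v.tolist()) for k,v in m.items()})
E
```

```text
pics
{'clock': 0.0, 'qpos': array([ 9.29695675e-01,  1.81560415e-01,  1.60798338e+00, -1.85036472e-05,
        1.35378820e+00, -2.06298656e-01]), 'joint_velocities': array([-0.00081404, -0.00130137,  0.0008223 , -0.00157519,  0.00112155,
        0.00088636]), 'joint_torque': array([-5.70202264e-04, -4.44888103e+01, -3.51327789e+01, -4.84282245e-04,
        9.44614818e-03, -1.27859400e-05]), 'tcp_pos': array([242.04484223, 521.30549152, 403.78489286]), 'tcp_rot': array([-3.49317091e-04,  2.15690495e-01,  9.76461394e-01, -7.96480243e-04]), 'wrist_force': array([ 0.34630036,  0.27549065, -0.15898948]), 'moment': array([-0.03521532,  0.01173115, -0.04699048]), 'grip_width': 1.0031137435932818}
side {'fx': 440.6599124182354, 'fy': 440.6599124182354, 'cx': 321.8844295111197, 'cy': 205.28613924036455, 'pose': [[0.6894434149383913, 0.3574632928300707, -0.6299902950658622, -433.14921149487594], [-0.724336097351372, 0.3429241261800434, -0.5981139203842671, -877.9644624847967], [0.0022350999693057073, 0.8686904154891643, 0.495350347093237, 842.0148127274086], [0.0, 0.0, 0.0, 1.0]]}
top {'fx': 437.5918659783496, 'fy': 437.5918659783496, 'cx': 315.5068922588435, 'cy': 193.50261667369477, 'pose': [[0.0036738823131452613, 0.9948754478841004, -0.10104130732606041, 360.01550240405504], [-0.9999767087439777, 0.0030738303761329, -0.0060937292670785095, -37.57556075505508], [-0.005751917794166151, 0.10106134159127807, 0.994863568876386, 1298.12029288023], [0.0, 0.0, 0.0, 1.0]]}
wrist {'fx': 341.16840760486946, 'fy': 341.16840760486946, 'cx': 315.20534449889743, 'cy': 198.80949821884988, 'pose': [[0.4193755271944967, -0.8696957899651678, -0.26029483303976614, 175.35040079173706], [0.9078125270671, 0.4015255938160413, 0.1210521094848027, 551.7924448533741], [-0.0007634725817960596, -0.2870652023975341, 0.9579107404565831, 373.5828826612219], [0.0, 0.0, 0.0, 1.0]]}
```

View pics/side0.png

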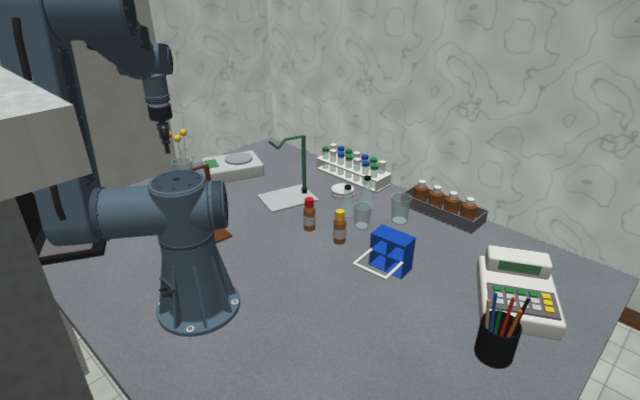

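View pics/top0.png

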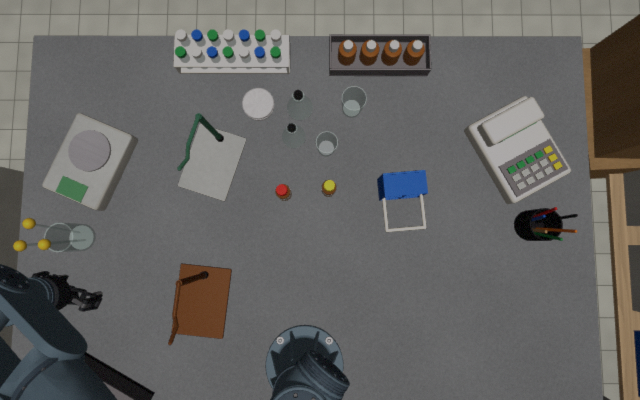

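View pics/wrist0.png

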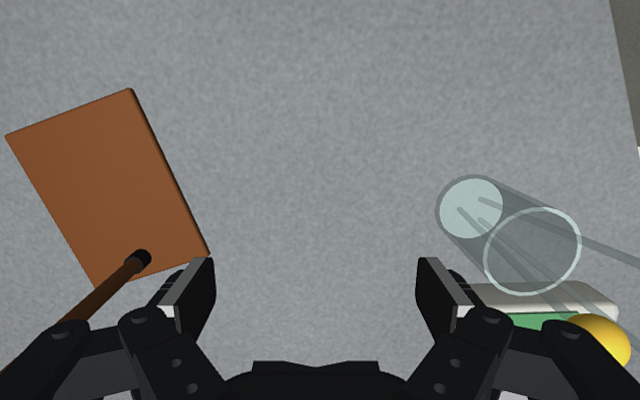

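```bash
cat > h.py <<'E'
import numpy as np, cv2
from rig import *
def ray(m,u,v):
    P=np.array(m['pose']); d=np.array([(u-m['cx'])/m['fx'],-(v-m['cy'])/m['fy'],-1.0])
    return P[:3,3],P[:3,:3]@d
def bp(m,u,v,z):
    o,d=ray(m,u,v); return o+d*(z-o[2])/d[2]
def pj(m,p):
    P=np.array(m['pose']); c=P[:3,:3].T@(np.array(p,float)-P[:3,3]); return np.array([m['cx']+m['fx']*c[0]/-c[2], m['cy']-m['fy']*c[1]/-c[2]])
def tri(rays):
    A=np.zeros((3,3));b=np.zeros(3)
    for o,d in rays:
        d=d/np.linalg.norm(d);M=np.eye(3)-np.outer(d,d);A+=M;b+=M@o
    return np.linalg.solve(A,b)
E
python3 - <<'E'
from h import *
for n in ["top","side"]:
    im=capture(n)
    for l in ["carrier","stand","bottle_red","bottle_yellow","beaker_a","flask_a","dishes"]:
        for r in cut_out(l,n): print(n,l,round(r['confidence'],2),np.round(r['box'],1))
t=cv2.imread('pics/top0.png');s=cv2.imread('pics/side0.png')
a=cv2.resize(t[100:260,160:440],None,fx=2.8,fy=2.8,interpolation=2)
cv2.imwrite('pics/tcrop.png',a)
a=cv2.resize(s[120:290,240:440],None,fx=3.5,fy=3.5,interpolation=2)
cv2.imwrite('pics/scrop.png',a)
E
```

```text
top carrier 0.88 [379.3 170.3 431.2 232.3]
top carrier 0.57 [177.1 114.2 247.7 201.1]
top carrier 0.41 [286.6  90.  310.2 119.7]
top stand 0.78 [165.7 265.8 232.5 344.4]
top stand 0.74 [179.4 115.  248.3 202.1]
top stand 0.33 [378.4 170.2 430.5 232. ]
top bottle_red 0.57 [275.2 183.7 290.8 204.1]
top bottle_yellow 0.59 [318.9 177.4 334.9 199. ]
top beaker_a 0.56 [342.3  84.7 366.9 118.7]
top flask_a 0.92 [281.7 125.8 309.3 150.6]
top flask_a 0.68 [287.3  92.9 311.1 120.7]
top dishes 0.68 [245.5  88.6 273.7 124.7]
side carrier 0.72 [353.1 223.4 416.9 279.1]
side stand 0.72 [191.2 163.6 232.3 244.1]
side stand 0.17 [356.9 176.5 378.  210.9]
side bottle_red 0.9 [300.5 197.7 315.3 233.2]
side bottle_red 0.21 [354.  224.8 418.5 276.1]
side bottle_yellow 0.94 [332.7 209.1 346.  244.1]
side bottle_yellow 0.48 [351.6 198.5 370.7 229.1]
side beaker_a 0.88 [352.9 199.2 369.1 229.6]
side beaker_a 0.79 [390.8 186.4 409.8 225.3]
side flask_a 0.71 [340.3 184.5 355.7 218.3]
side dishes 0.77 [330.7 181.6 350.6 197.4]
```

View pics/tcrop.png

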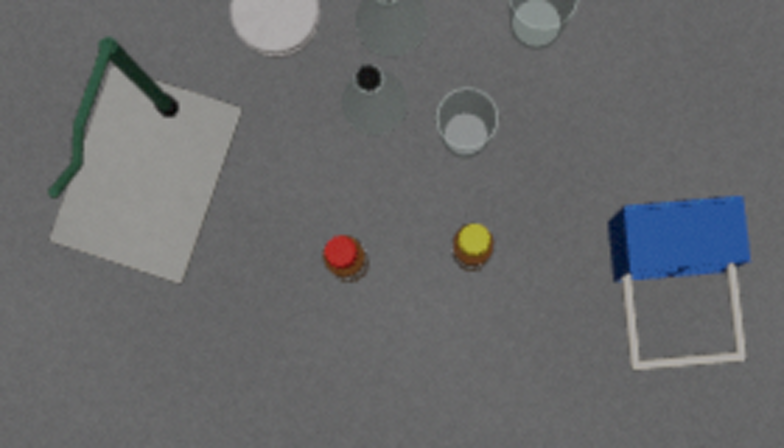

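View pics/scrop.png

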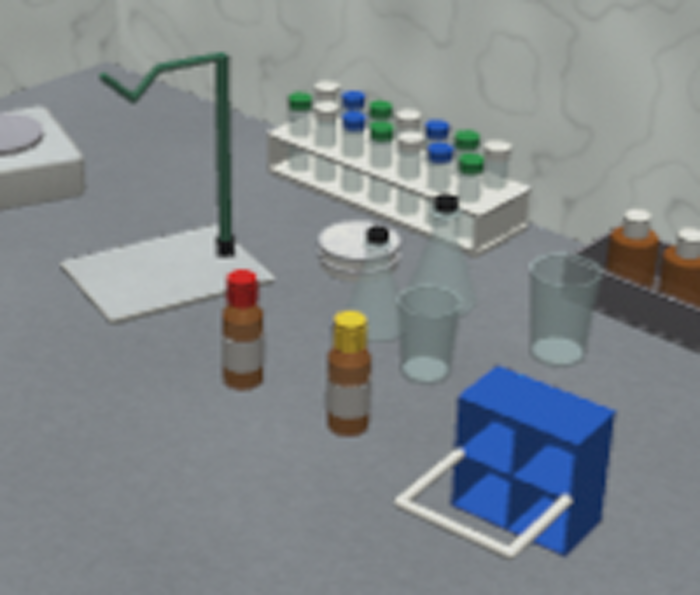

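```bash
python3 - <<'E'
from h import *
t=camera_model('top');s=camera_model('side')
T=lambda x,y,z:np.round(bp(t,160+(x-.9)/2.8,100+(y-.9)/2.8,z),1)
S=lambda x,y,z:np.round(bp(s,240+(x-1.2)/3.5,120+(y-1.2)/3.5,z),1)
print('red',T(341,251,120),S(242,277,120), 'base',S(242,380,0))
print('yel',T(475,239,120),S(350,319,120))
b1,b2=T(634,362,58.5),T(743,355,58.5);print('bar',b1,b2,(b1+b2)/2,np.linalg.norm(b1-b2))
print('bar side',S(402,500,58.5),S(512,551,58.5))
for p in [(627,207),(742,197),(632,277),(748,262)]: print('tray',T(*p,117))
for p in [(240,108),(182,282),(50,240)]: print('plate',T(*p,10))
print('postbase',T(169,108,10),'posttop',T(108,46,255),'V',T(78,160,230),'tip',T(54,192,254))
rt=lambda x,y:ray(t,160+(x-.9)/2.8,100+(y-.9)/2.8)
rs=lambda x,y:ray(s,240+(x-1.2)/3.5,120+(y-1.2)/3.5)
print('tri posttop',tri([rt(108,46),rs(222,59)]),'V',tri([rt(77,160),rs(133,98)]),'tip',tri([rt(54,192),rs(103,76)]),'elbow',tri([rt(78,130),rs(157,68)]))
E
```

```text
red [490.8  61.9 120. ] [486.6  56.5 120. ] base [487.1  59.2   0. ]
yel [502.9 -67.7 120. ] [498.8 -72.5 120. ]
bar [ 386.  -229.6   58.5] [ 393.4 -339.4   58.5] [ 389.7 -284.5   58.5] 110.049079959807
bar side [ 384.7 -233.7   58.5] [ 393.9 -340.2   58.5]
tray [ 535.  -215.6  117. ]
tray [ 545.1 -327.5  117. ]
tray [ 466.7 -219.6  117. ]
tray [ 481.6 -331.9  117. ]
plate [656.8 181.3  10. ]
plate [469.5 238.9  10. ]
plate [513.8 380.2  10. ]
postbase [656.6 257.5  10. ] posttop [655.2 256.1 255. ] V [558.9 286.5 230. ] tip [526.4 299.1 254. ]
tri posttop [659.17340951 258.98274573 242.81106199] V [560.73577811 291.71258315 217.43104108] tip [527.41407202 300.28188789 249.36954139] elbow [583.40000043 280.78908756 247.83597654]
```

```bash
cat >> h.py <<'E'
from scipy.spatial.transform import Rotation as Ro
def plan(target=None,jaw=None,s=None):
    """target TCP xyz mm (world), jaw = wanted world yaw (deg) of the jaw line (mod 180)"""
    s=s or state(); w,x,y,z=s['tcp_rot']; R=Ro.from_quat([x,y,z,w]).as_matrix(); p=np.array(s['tcp_pos'])
    yaw=np.degrees(np.arctan2(R[1,1],R[0,1]))
    print('clock',round(s['clock'],2),'tcp',np.round(p,1),'jawyaw',round(yaw,1),'tilt',round(np.degrees(np.arccos(-R[2,2])),2),'q',np.round(s['qpos'],2),'F',np.round(s['wrist_force'],1),'gw',round(s['grip_width'],3))
    turn=0
    if jaw is not None:
        turn=-(((jaw-yaw)+90)%180-90)   # tool z down: +turn = -yaw
        print('turn deg',round(turn,2))
    if target is not None:
        d=np.array(target,float)-p; 
        print('shift now cm',np.round(R.T@d/10,2), 'after turn cm',np.round(Ro.from_euler('z',turn,degrees=True).as_matrix().T@R.T@d/10,2))
E
python3 - <<'E'
from h import *
t=camera_model('top')
print('brown hook',bp(t,172,341,255),bp(t,205,275,255),bp(t,176,285,250))
plan([389.7,-285,480],3.9)
E
```

```text
brown hook [120.82631386 300.63452075 255.        ] [272.24381861 228.34816526 255.        ] [248.24263345 297.53149933 250.        ]
clock 0.95 tcp [242.2 521.5 404.7] jawyaw 65.1 tilt 0.0 q [ 0.93  0.18  1.61 -0.    1.35 -0.21] F [-0.5 -0.3  0.7] gw 1.006
turn deg 61.19
shift now cm [-47.35 -66.93  -7.53] after turn cm [-81.47   9.23  -7.53]
```

```bash
python3 -m creep '[[0,[0,0,-1.5],7],[0,[0,0,-1.5],7],[0,[0,0,-1.5],7],[0,[0,0,-1.5],7],[0,[0,0,-1.5],7]]' 20
python3 -m creep '[[0,[0,0,0],7],[0,[0,0,0],7],[0,[0,0,0],7],[0,[0,0,0],5.2],[0,[0,0,0],0]]'
python3 - <<'E'
from h import *
plan([389.7,-285,480],3.9)
E
```

```text
clock: 1.37
tcp_pos: [242.1, 521.5, 480.4]
tcp_rot: [0.0, 0.502, 0.865, -0.0]
wrist_force: [0.7, 0.4, 0.6]
grip_width: 1.003
clock: 1.78
tcp_pos: [242.2, 521.5, 479.7]
tcp_rot: [-0.0, 0.684, 0.73, 0.0]
wrist_force: [-0.9, 0.6, -0.2]
grip_width: 0.999
clock 1.78 tcp [242.2 521.5 479.7] jawyaw 3.7 tilt 0.01 q [0.93 0.13 1.52 0.   1.5  0.87] F [-0.9  0.6 -0.2] gw 0.999
turn deg -0.19
shift now cm [-8.144e+01  9.510e+00 -3.000e-02] after turn cm [-8.147e+01  9.230e+00 -3.000e-02]
```

```bash
python3 -m creep '[[0,[-4,1,0],0],[0,[-4,1,0],0],[0,[-4,1,0],0],[0,[-4,1,0],0],[0,[-4,1,0],0]]'
python3 -m creep '[[0,[-4,1,0],0],[0,[-4,1,0],0],[0,[-4,1,0],0],[0,[-4,1,0],0],[0,[-4,0.5,0],0]]'
python3 -m creep '[[0,[-4,0,0],0],[0,[-4,0,0],0],[0,[-4,0,0],0],[0,[-4,0,0],0],[0,[-4,0,0],0]]'
python3 -m creep '[[0,[-4,0,3],0],[0,[-4,0,3],0],[0,[-4,0,3],0],[0,[-4,0,3],0],[0,[-1.4,0,3],0]]'
python3 - <<'E'
from h import *
plan([389.7,-285,300],3.9)
im=capture('wrist'); cv2.imwrite('pics/w1.png',im[:,:,::-1])
E
```

```text
clock: 2.2
tcp_pos: [305.5, 323.7, 479.7]
tcp_rot: [0.0, 0.681, 0.732, 0.0]
wrist_force: [1.5, -1.0, -0.4]
grip_width: 1.0
clock: 2.62
tcp_pos: [364.3, 127.0, 480.0]
tcp_rot: [0.001, 0.681, 0.732, 0.001]
wrist_force: [1.5, 0.1, 0.2]
grip_width: 0.997
clock: 3.03
tcp_pos: [377.1, -72.6, 480.1]
tcp_rot: [0.001, 0.682, 0.732, 0.0]
wrist_force: [0.6, -0.1, 0.3]
grip_width: 1.002
clock: 3.45
tcp_pos: [387.8, -221.4, 349.9]
tcp_rot: [0.002, 0.682, 0.731, -0.0]
wrist_force: [1.2, -0.5, 0.5]
grip_width: 1.002
clock 3.45 tcp [ 387.8 -221.4  349.9] jawyaw 3.9 tilt 0.26 q [-0.79 -0.06  1.97 -0.    1.22 -0.85] F [ 1.2 -0.5  0.5] gw 1.002
turn deg 0.04
shift now cm [-6.33 -0.25  5.01] after turn cm [-6.33 -0.25  5.01]
```

View pics/w1.png

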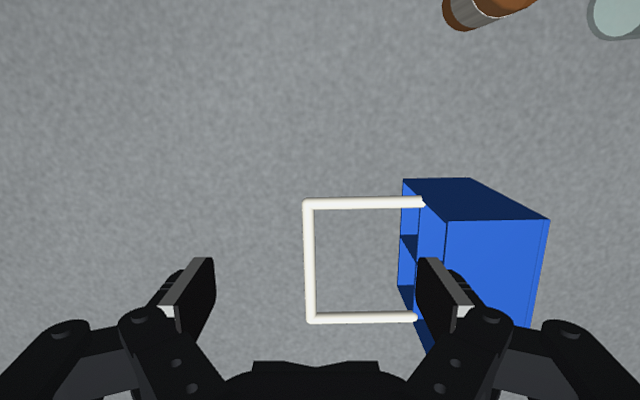

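```bash
python3 - <<'E'
from h import *
im=capture('wrist'); cv2.imwrite('pics/w2.png',im[:,:,::-1]); m=camera_model('wrist')
g=(im.min(2)>150).astype(np.uint8)
n,l,st,c=cv2.connectedComponentsWithStats(g)
i=1+np.argmax(st[1:,4]); k=(l==i); print(st[i])
ys,xs=np.nonzero(k); 
for v in range(ys.min()+12,ys.max()-10,15):
    r=xs[ys==v]; r=r[r<350]; print(v,r.mean(),len(r),np.round(bp(m,r.mean(),v,58.5),1))
print(bp(m,310,ys[xs<330].min(),58.5),bp(m,310,ys[xs<330].max(),58.5))
plan([389.7,-285,300],3.9)
E
```

```text
[ 306  203  127  130 3728]
215 327.5 44 [ 395.1 -233.7   58.5]
230 312.0 11 [ 383.7 -247.3   58.5]
245 312.5 12 [ 385.  -260.3   58.5]
260 313.0 11 [ 386.3 -273.7   58.5]
275 313.0 11 [ 387.2 -287.6   58.5]
290 314.0 11 [ 389.  -301.7   58.5]
305 314.0 11 [ 390.  -316.3   58.5]
320 314.5 10 [ 391.5 -331.2   58.5]
[ 380.71914338 -226.34657996   58.5       ] [ 388.37089117 -343.86237548   58.5       ]
clock 3.55 tcp [ 386.1 -218.7  345.2] jawyaw 3.9 tilt 0.48 q [-0.78 -0.05  1.98 -0.    1.22 -0.85] F [-0.9  0.7 -0.5] gw 1.001
turn deg -0.05
shift now cm [-6.66 -0.06  4.48] after turn cm [-6.66 -0.07  4.48]
```

```bash
python3 -m creep '[[0,[-3.3,0,2],-0.7],[0,[-3.2,0.2,2],0],[0,[0,0,3],0],[0,[0,0,3],0],[0,[0,0,0],0]]' 20
python3 - <<'E'
from h import *
plan([388.5,-285.5,213.5],4.6)
E
```

```text
clock: 3.97
tcp_pos: [393.1, -280.4, 245.9]
tcp_rot: [-0.004, 0.678, 0.735, 0.001]
wrist_force: [-1.1, 2.0, -1.0]
grip_width: 0.999
clock 3.97 tcp [ 393.1 -280.4  245.9] jawyaw 4.7 tilt 0.5 q [-0.87  0.19  1.95  0.    1.   -0.95] F [-1.1  2.  -1. ] gw 0.999
turn deg 0.09
shift now cm [-0.49 -0.49  3.23] after turn cm [-0.49 -0.49  3.23]
```

```bash
python3 -m creep '[[0,[0,0,0],0],[0,[0,0,0],0]]'
python3 - <<'E'
from h import *
plan([388.5,-285.5,213.5],4.6); s=state(); print(s['joint_velocities'],s['moment'])
E
```

```text
clock: 4.13
tcp_pos: [395.3, -282.3, 251.9]
tcp_rot: [0.001, 0.678, 0.735, -0.0]
wrist_force: [-0.4, -0.0, 0.1]
grip_width: 0.996
clock 4.13 tcp [ 395.3 -282.3  251.9] jawyaw 4.7 tilt 0.14 q [-0.87  0.19  1.95  0.    1.01 -0.95] F [-0.4 -0.   0.1] gw 0.996
turn deg 0.1
shift now cm [-0.25 -0.71  3.84] after turn cm [-0.25 -0.71  3.84]
[-0.00041487 -0.01955573 -0.0113091  -0.00058715 -0.01037714  0.00455984] [0.01603845 0.03165007 0.02193684]
```

```bash
python3 -m creep '[[0,[-0.25,-0.7,1.3],0],[0,[0,0,1.3],0],[0,[0,0,1.2],0],[0,[0,0,0],0],[0,[0,0,0],0]]' 20
python3 - <<'E'
from h import *
plan([388.5,-285.5,213.5],4.6)
im=capture('wrist'); cv2.imwrite('pics/w3.png',im[:,:,::-1])
E
```

```text
clock: 4.55
tcp_pos: [388.4, -285.6, 213.6]
tcp_rot: [0.001, 0.678, 0.735, -0.0]
wrist_force: [-0.1, -0.0, 0.4]
grip_width: 1.0
clock 4.55 tcp [ 388.4 -285.6  213.6] jawyaw 4.7 tilt 0.14 q [-0.88  0.25  1.97  0.    0.92 -0.96] F [-0.1 -0.   0.4] gw 1.0
turn deg 0.05
shift now cm [0.01 0.01 0.01] after turn cm [0.01 0.01 0.01]
```

View pics/w3.png

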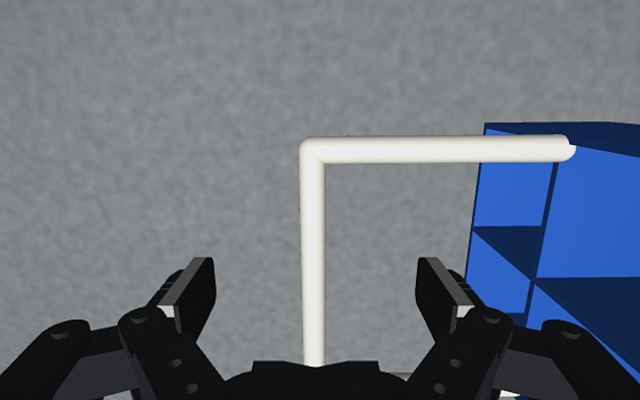

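The bar (white vertical at u≈313) runs midway between the open fingers (215 and 417); closing lightly.

```bash
for i in 1 2; do python3 -m creep '[[1,[0,0,0],0],[1,[0,0,0],0],[1,[0,0,0],0],[1,[0,0,0],0],[1,[0,0,0],0]]' 20; done
```

```text
clock: 5.02
tcp_pos: [387.7, -285.4, 211.9]
tcp_rot: [0.0, 0.678, 0.735, -0.0]
wrist_force: [-0.1, 0.0, 0.4]
grip_width: 0.293
clock: 5.43
tcp_pos: [387.6, -285.4, 211.7]
tcp_rot: [-0.0, 0.678, 0.735, -0.0]
wrist_force: [-0.8, 0.8, 1.4]
grip_width: 0.107
```

```bash
python3 -m creep '[[1,[0,0.7,-1.7],0],[1,[0,0.8,-1.7],0],[1,[0,1.0,-1.5],0],[1,[0,1.1,-1.4],0],[1,[0,1.3,-1.3],0]]' 20
python3 -m creep '[[1,[0,1.4,-1.2],0],[1,[0,1.5,-1.2],0],[1,[0,1.6,-1.1],0],[1,[0,0,-1],0],[1,[0,0,0],0]]'
python3 -m creep '[[1,[0,0,0],0],[1,[0,0,0],0]]'
python3 - <<'E'
from h import *
plan()
im=capture('side'); cv2.imwrite('pics/s2.png',cv2.resize(im[150:320,280:500,::-1],None,fx=3,fy=3))
E
```

```text
clock: 5.85
tcp_pos: [436.7, -281.2, 288.1]
tcp_rot: [-0.0, 0.678, 0.735, 0.0]
wrist_force: [2.0, -0.8, -2.0]
grip_width: 0.111
clock: 6.27
tcp_pos: [482.1, -277.9, 334.1]
tcp_rot: [0.001, 0.678, 0.735, -0.0]
wrist_force: [-0.3, -0.2, -2.4]
grip_width: 0.108
clock: 6.43
tcp_pos: [480.4, -277.6, 331.4]
tcp_rot: [-0.001, 0.678, 0.735, -0.0]
wrist_force: [-0.4, -0.4, -2.9]
grip_width: 0.104
clock 6.43 tcp [ 480.4 -277.6  331.4] jawyaw 4.6 tilt 0.15 q [-0.74  0.21  1.72 -0.    1.21 -0.82] F [-0.4 -0.4 -2.9] gw 0.104
```

View pics/s2.png

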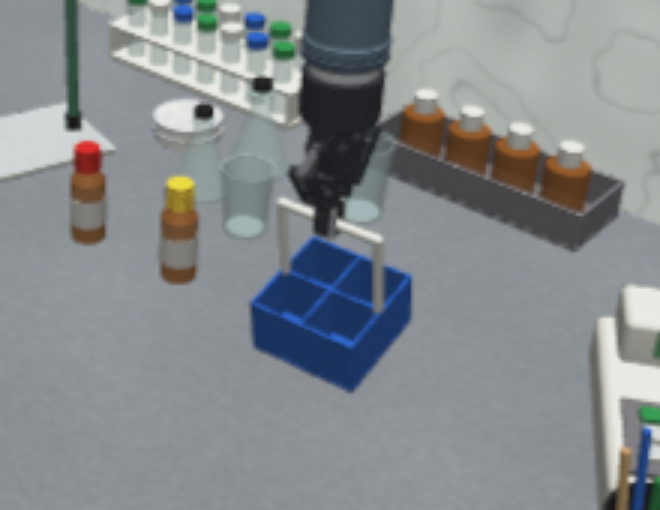

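```bash
python3 -m creep '[[1,[0,0,0.7],0],[1,[0,0,0.6],0],[1,[0,0,0.5],0],[1,[0,0,0.2],0],[1,[0,0,0],0]]'
python3 -m creep '[[1,[0,0,0],0],[1,[0,0,0],0]]'
```

```text
clock: 6.9
tcp_pos: [484.6, -279.1, 318.7]
tcp_rot: [0.007, 0.678, 0.735, 0.002]
wrist_force: [5.1, 5.8, 26.0]
grip_width: 0.11
clock: 7.07
tcp_pos: [484.5, -279.0, 318.8]
tcp_rot: [0.007, 0.678, 0.735, 0.002]
wrist_force: [5.1, 6.1, 26.0]
grip_width: 0.111
```

```bash
python3 -m creep '[[1,[0,0,-0.4],0],[1,[0,0,-0.3],0],[1,[0,0,0],0]]'
python3 - <<'E'
from h import *
plan()
im=capture('side'); cv2.imwrite('pics/s3.png',cv2.resize(im[150:320,280:500,::-1],None,fx=3,fy=3))
E
```

```text
clock: 7.32
tcp_pos: [480.9, -277.7, 319.2]
tcp_rot: [-0.001, 0.678, 0.735, -0.0]
wrist_force: [-0.7, 0.3, -2.7]
grip_width: 0.108
clock 7.32 tcp [ 480.9 -277.7  319.2] jawyaw 4.6 tilt 0.08 q [-0.74  0.23  1.73 -0.    1.18 -0.82] F [-0.7  0.3 -2.7] gw 0.108
```

View pics/s3.png

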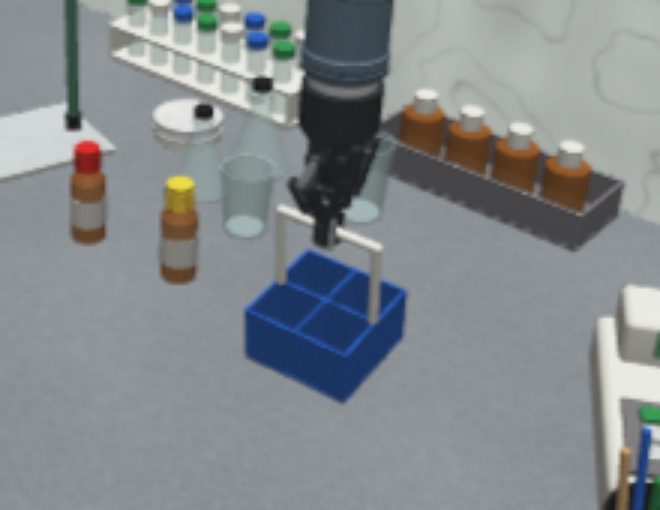

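```bash
python3 -m creep '[[1,[0,0,0.15],0],[1,[0,0,0],0]]'
python3 -m creep '[[0.8,[0,0,0],0],[0.8,[0,0,0],0],[0.7,[0,0,0],0],[0.6,[0,0,0],0],[0.5,[0,0,0],0]]'
python3 -m creep '[[0,[0,0,0],0],[0,[0,0,0],0],[0,[0,0,0],0],[0,[0,0,0],0],[0,[0,0,0],0]]'
python3 -m creep '[[0,[0,0,-4],0],[0,[0,0,-4],0],[0,[0,0,-4],0],[0,[0,0,-4],0],[0,[0,0,0],0]]'
python3 - <<'E'
from h import *
for n in ['side','top']:
  im=capture(n); cv2.imwrite(f'pics/{n}4.png',im[:,:,::-1])
plan([489,59.5,483],0)
E
```

```text
clock: 7.53
tcp_pos: [481.6, -277.8, 318.2]
tcp_rot: [0.0, 0.678, 0.735, 0.001]
wrist_force: [1.1, 1.6, 4.3]
grip_width: 0.109
clock: 7.95
tcp_pos: [481.2, -277.8, 317.8]
tcp_rot: [-0.0, 0.678, 0.735, -0.0]
wrist_force: [0.4, 0.0, -0.2]
grip_width: 0.494
clock: 8.37
tcp_pos: [481.3, -277.9, 318.2]
tcp_rot: [0.0, 0.678, 0.735, -0.0]
wrist_force: [0.5, -0.2, -1.5]
grip_width: 0.998
clock: 8.78
tcp_pos: [482.3, -278.6, 488.1]
tcp_rot: [0.008, 0.678, 0.735, 0.0]
wrist_force: [0.8, -0.9, 1.4]
grip_width: 0.998
clock 8.88 tcp [ 481.6 -278.   480.7] jawyaw 4.6 tilt 0.29 q [-0.74  0.08  1.56 -0.    1.49 -0.82] F [-0.2 -0.3 -0.2] gw 1.001
turn deg 4.59
shift now cm [33.58  3.45 -0.35] after turn cm [33.75  0.75 -0.35]
```

View pics/side4.png

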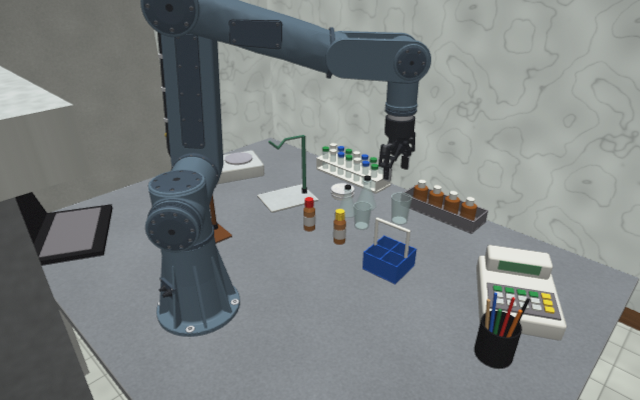

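View pics/top4.png

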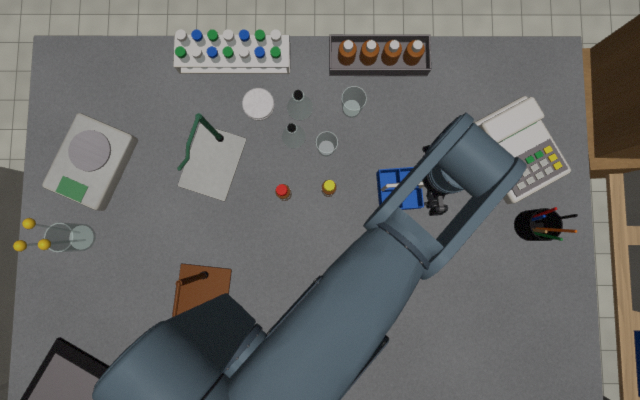

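```bash
python3 -m creep '[[0,[3.8,0.4,0],0],[0,[3.8,0.4,0],0],[0,[3.8,0.4,0],0],[0,[3.8,0.4,0],0],[0,[3.8,0.4,0],0]]'
python3 -m creep '[[0,[3.7,0.4,0],0],[0,[3.7,0.4,0],0],[0,[3.7,0.4,0],0],[0,[3.5,0.3,0],0],[0,[0,0,0],7]]'
python3 -m creep '[[0,[0,0,1.5],7],[0,[0,0,1.5],7],[0,[0,0,1.5],7],[0,[0,0,1.5],7],[0,[0,0,1.5],7]]'
python3 -m creep '[[0,[0,0,0],7],[0,[0,0,0],7],[0,[0,0,0],7],[0,[0,0,0],7],[0,[0,0,0],7]]'
python3 -m creep '[[0,[0,0,0],7],[0,[0,0,0],6],[0,[0,0,0],0],[0,[0,0,0],0]]'
python3 - <<'E'
from h import *
plan([489,59.5,265],94.6)
im=capture('wrist'); cv2.imwrite('pics/w5.png',im[:,:,::-1])
r=[(x['confidence'],x['box']) for x in cut_out('bottle_red','wrist')];print(r)
m=camera_model('wrist'); hsv=cv2.cvtColor(im,cv2.COLOR_RGB2HSV)
k=((hsv[...,0]<6)|(hsv[...,0]>174))&(hsv[...,1]>180)&(hsv[...,2]>60)
ys,xs=np.nonzero(k);print(xs.min(),xs.max(),ys.min(),ys.max())
for z in (106,120): print(bp(m,(xs.min()+xs.max())/2,(ys.min()+ys.max())/2,z))
print('pred',pj(m,[489,59.5,0]),pj(m,[489,59.5,120]))
E
```

```text
clock: 9.3
tcp_pos: [485.4, -85.2, 476.0]
tcp_rot: [-0.002, 0.679, 0.735, -0.001]
wrist_force: [1.5, 0.3, 0.6]
grip_width: 1.0
clock: 9.72
tcp_pos: [488.3, 65.0, 476.2]
tcp_rot: [-0.002, 0.72, 0.694, -0.0]
wrist_force: [-0.9, 0.4, -0.8]
grip_width: 0.997
clock: 10.13
tcp_pos: [488.6, 60.1, 400.4]
tcp_rot: [-0.001, 0.898, 0.44, -0.002]
wrist_force: [-0.2, -0.1, 0.2]
grip_width: 0.998
clock: 10.55
tcp_pos: [488.7, 59.9, 401.0]
tcp_rot: [-0.0, 0.989, 0.15, -0.002]
wrist_force: [0.3, 0.7, -0.3]
grip_width: 1.002
clock: 10.88
tcp_pos: [488.9, 59.9, 401.6]
tcp_rot: [-0.0, 0.999, 0.042, -0.001]
wrist_force: [-0.4, 0.1, 0.6]
grip_width: 1.0
clock 10.88 tcp [488.9  59.9 401.6] jawyaw -85.2 tilt 0.17 q [-0.12 -0.    1.81 -0.    1.34  1.37] F [-0.4  0.1  0.6] gw 1.0
turn deg 0.17
shift now cm [ 0.05  0.05 13.66] after turn cm [ 0.05  0.05 13.66]
[(0.84, [291.4, 142.4, 338.2, 209.7])]
293 332 165 209
[491.51390692  62.03973396 106.        ]
[495.19517865  62.23018764 120.        ]
pred [315.38649886 164.95023238] [315.37683399 195.07118276]
```

View pics/w5.png

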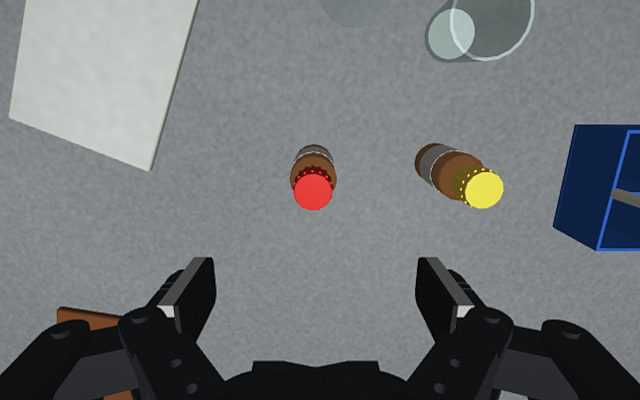

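```bash
python3 -m creep '[[0,[0.15,-0.2,3.5],0],[0,[0,0,3.5],0],[0,[0,0,3],0],[0,[0,0,2],0],[0,[0,0,1.7],0]]' 30
python3 -m creep '[[0.3,[0,0,0],0],[0.3,[0,0,0],0],[0.4,[0,0,0],0]]'
python3 - <<'E'
from h import *
plan([490.5,61.3,264],94.6)
im=capture('wrist'); cv2.imwrite('pics/w6.png',im[:,:,::-1])
E
```

```text
clock: 11.4
tcp_pos: [489.7, 62.1, 263.7]
tcp_rot: [-0.0, 0.999, 0.041, -0.002]
wrist_force: [0.4, 0.7, 0.2]
grip_width: 1.004
clock: 11.65
tcp_pos: [491.2, 61.9, 267.2]
tcp_rot: [0.0, 0.999, 0.04, 0.001]
wrist_force: [0.2, 0.2, 0.6]
grip_width: 0.613
clock 11.65 tcp [491.2  61.9 267.2] jawyaw -85.4 tilt 0.07 q [-0.11  0.18  1.92 -0.    1.04  1.38] F [0.2 0.2 0.6] gw 0.613
turn deg 0.04
shift now cm [-0.08  0.06  0.32] after turn cm [-0.08  0.06  0.32]
```

View pics/w6.png

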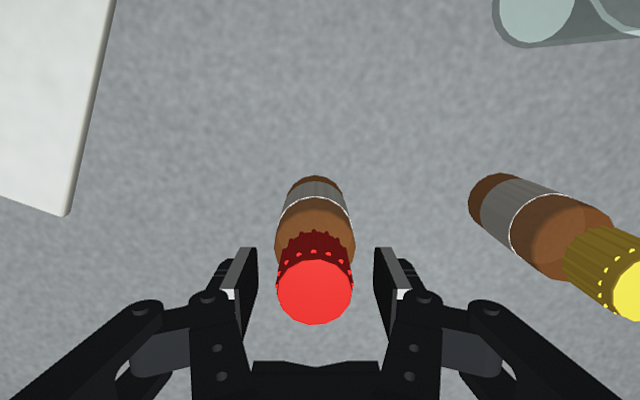

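```bash
python3 -m creep '[[0.5,[0,0,0.3],0],[0.6,[0,0,0],0],[0.7,[0,0,0],0],[1,[0,0,0],0],[1,[0,0,0],0]]' 35
python3 -m creep '[[1,[0,0,0],0],[1,[0,0,0],0],[1,[0,0,0],0]]'
python3 -m creep '[[1,[0,0,-0.7],0],[1,[0,0,-1.2],0],[1,[0,0,-1],0],[1,[0,0,-0.3],0],[1,[0,0,0],0]]'
python3 - <<'E'
from h import *
plan([510.5,-247,430],94.6)
im=capture('side'); cv2.imwrite('pics/s7.png',cv2.resize(im[150:320,260:480,::-1],None,fx=3,fy=3))
E
```

```text
clock: 12.12
tcp_pos: [491.1, 62.0, 264.0]
tcp_rot: [0.0, 0.999, 0.04, 0.001]
wrist_force: [-0.6, 0.9, 4.9]
grip_width: 0.341
clock: 12.37
tcp_pos: [491.1, 62.0, 264.0]
tcp_rot: [0.0, 0.999, 0.04, 0.001]
wrist_force: [-0.6, 1.2, 6.2]
grip_width: 0.338
clock: 12.78
tcp_pos: [491.1, 62.0, 296.3]
tcp_rot: [0.0, 0.999, 0.04, 0.001]
wrist_force: [-0.1, 0.5, -1.8]
grip_width: 0.339
clock 12.78 tcp [491.1  62.  296.3] jawyaw -85.4 tilt 0.13 q [-0.11  0.13  1.9  -0.    1.11  1.38] F [-0.1  0.5 -1.8] gw 0.339
turn deg -0.01
shift now cm [ -0.51  30.96 -13.35] after turn cm [ -0.52  30.96 -13.35]
```

View pics/s7.png

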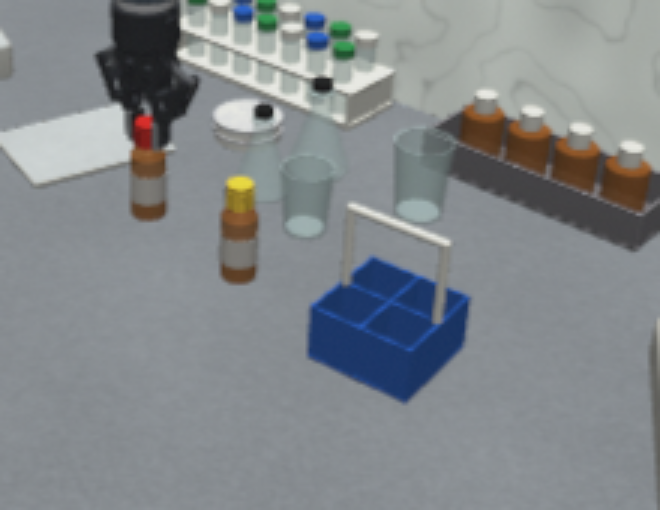

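```bash
python3 -m creep '[[1,[0,0,-2.5],0],[1,[0,0,-3.5],0],[1,[0,0,-3.5],0],[1,[0,0,-3.5],0],[1,[0,0,-2],0]]'
python3 -m creep '[[1,[0,1.5,0],0],[1,[0,2.5,0],0],[1,[0,3,0],0],[1,[0,3,0],0],[1,[0,3,0],0]]'
python3 -m creep '[[1,[0,3,0],0],[1,[0,2,0],0],[1,[0,1,0],0],[1,[0,0,0],0],[1,[0,0,0],0]]'
python3 - <<'E'
from h import *
plan([510.5,-247,430],94.6)
for n in ['wrist','top','side']:
  im=capture(n); cv2.imwrite(f'pics/{n}8.png',im[:,:,::-1])
plan()
E
```

```text
clock: 13.25
tcp_pos: [491.0, 62.0, 448.7]
tcp_rot: [0.0, 0.999, 0.04, 0.002]
wrist_force: [1.7, -0.2, -0.5]
grip_width: 0.337
clock: 13.67
tcp_pos: [500.8, -68.6, 444.4]
tcp_rot: [-0.0, 0.999, 0.04, -0.0]
wrist_force: [1.5, -0.4, -1.0]
grip_width: 0.342
clock: 14.08
tcp_pos: [505.8, -127.2, 444.5]
tcp_rot: [-0.001, 0.999, 0.04, -0.001]
wrist_force: [0.4, -0.2, -1.5]
grip_width: 0.336
clock 14.08 tcp [ 505.8 -127.2  444.5] jawyaw -85.5 tilt 0.1 q [-0.47  0.03  1.69  0.    1.42  1.02] F [ 0.4 -0.2 -1.5] gw 0.336
turn deg -0.06
shift now cm [-0.47 11.99  1.44] after turn cm [-0.49 11.99  1.44]
clock 14.23 tcp [ 505.9 -126.1  445. ] jawyaw -85.3 tilt 0.04 q [-0.47  0.03  1.69  0.    1.42  1.02] F [ 0.   0.1 -1.1] gw 0.34
```

View pics/wrist8.png

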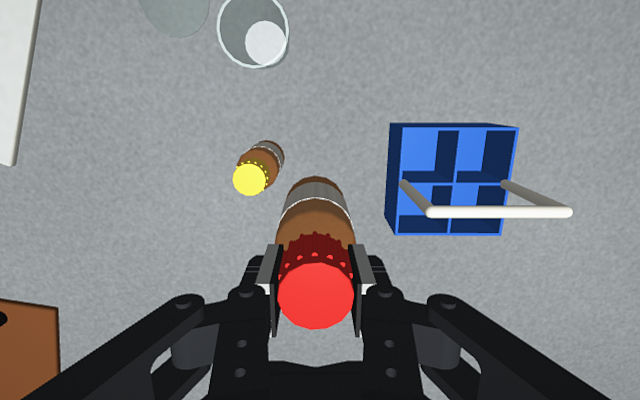

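View pics/top8.png

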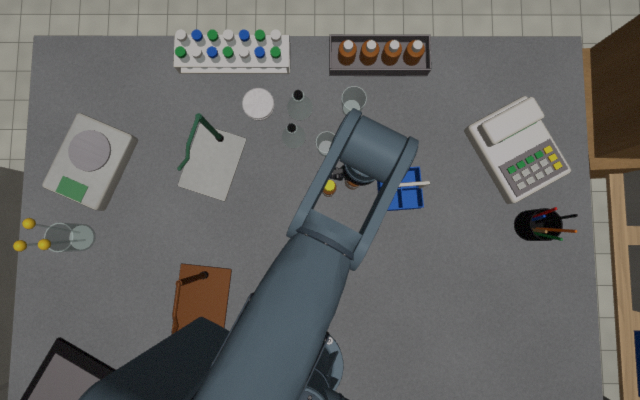

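```bash
python3 - <<'E'
import cv2
im=cv2.imread('pics/wrist8.png'); cv2.imwrite('pics/w8c.png',cv2.resize(im[110:250,370:590],None,fx=3.5,fy=3.5,interpolation=cv2.INTER_CUBIC))
E
```

```text
(no output)
```

View pics/w8c.png

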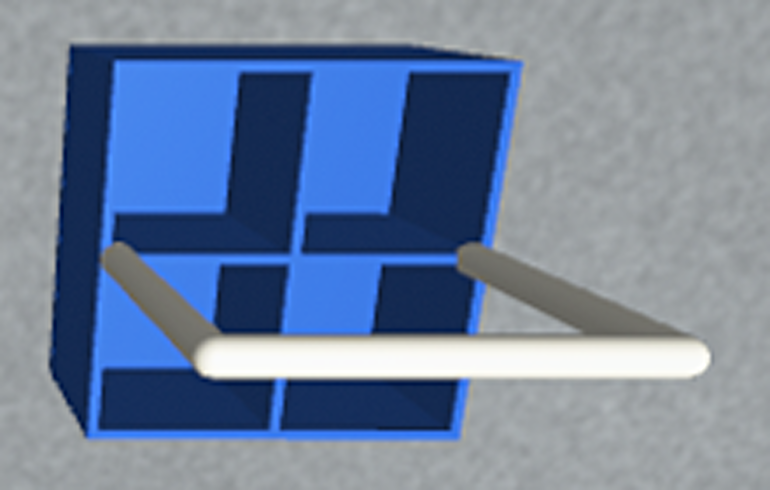

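```bash
python3 - <<'E'
from h import *
m=camera_model('wrist'); plan()
W=lambda x,y,z:bp(m,370+(x-1.2)/3.5,110+(y-1.2)/3.5,z)
c=[W(*p,65) for p in [(108,61),(521,62),(459,437),(87,438)]]
for p in c: print(p.round(1))
print('centre',np.mean(c,0).round(1)); a,b=W(194,357,155),W(711,357,155); print('bar',a.round(1),b.round(1),((a+b)/2).round(1),np.linalg.norm(a-b))
ex=(c[0]+c[1]-c[2]-c[3]); ey=c[0]+c[3]-c[1]-c[2]
print('xyaw',np.degrees(np.arctan2(ex[1],ex[0])),'yyaw',np.degrees(np.arctan2(ey[1],ey[0])),np.degrees(np.arctan2(*(a-b)[[1,0]])))
cc=(np.mean(c,0)+(a+b)/2)/2
th=np.radians(4.6); ux=np.array([np.cos(th),np.sin(th)]);uy=np.array([-np.sin(th),np.cos(th)])
for cen in (np.mean(c,0)[:2],):
  tgt=cen+30*ux+28.5*uy; print(tgt)
E
```

```text
clock 14.23 tcp [ 505.9 -126.1  445. ] jawyaw -85.3 tilt 0.04 q [-0.47  0.03  1.69  0.    1.42  1.02] F [ 0.   0.1 -1.1] gw 0.34
[ 556.3 -208.1   65. ]
[ 565.9 -326.4   65. ]
[ 450.2 -336.4   65. ]
[ 440.  -219.6   65. ]
centre [ 503.1 -272.6   65. ]
bar [ 497.5 -215.5  155. ] [ 507.4 -333.6  155. ] [ 502.5 -274.6  155. ] 118.52796915577888
xyaw 5.2879602031523625 yyaw 94.81812664076766 94.80860146294452
[ 530.72341921 -241.78667994]
```

```bash
python3 - <<'E'
from h import *
m=camera_model('wrist');t=camera_model('top');s=camera_model('side')
print('cap pred',pj(m,[505.9,-126.1,301]),'yellow top',bp(m,250,180,120))
for n,mm in (('top',t),('side',s)):
  for cen in ([482,-278],[503,-273]):
    th=np.radians(4.8); ux=np.array([np.cos(th),np.sin(th)]);uy=np.array([-np.sin(th),np.cos(th)])
    print(n,cen,[pj(mm,[*(np.array(cen)+58.5*(a*ux+b*uy)),65]).round(0).tolist() for a,b in ((1,1),(1,-1),(-1,-1),(-1,1))],[pj(mm,[*(np.array(cen)+58.5*b*uy),155]).round(0).tolist() for b in (1,-1)])
for n,(x0,y0,x1,y1) in (('top',(360,150,440,230)),('side',(350,200,430,290))):
  im=cv2.imread(f'pics/{n}8.png')[y0:y1,x0:x1]; cv2.imwrite(f'pics/{n}8c.png',cv2.resize(im,None,fx=6,fy=6,interpolation=cv2.INTER_CUBIC))
E
```

```text
cap pred [314.47048971 296.08404263] yellow top [502.92097738 -68.45058676 120.        ]
top [482, -278] [[381.0, 176.0], [422.0, 173.0], [426.0, 214.0], [385.0, 217.0]] [[388.0, 193.0], [432.0, 190.0]]
top [503, -273] [[379.0, 169.0], [420.0, 166.0], [424.0, 206.0], [383.0, 210.0]] [[386.0, 185.0], [430.0, 182.0]]
side [482, -278] [[381.0, 237.0], [414.0, 251.0], [394.0, 270.0], [360.0, 254.0]] [[372.0, 221.0], [407.0, 234.0]]
side [503, -273] [[383.0, 234.0], [416.0, 247.0], [397.0, 266.0], [363.0, 251.0]] [[375.0, 217.0], [410.0, 231.0]]
```

View pics/top8c.png

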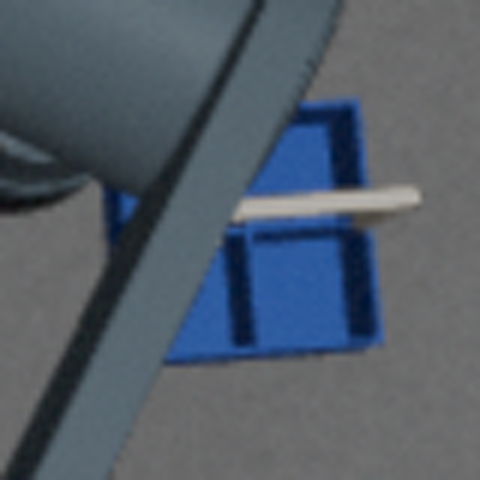

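View pics/side8c.png

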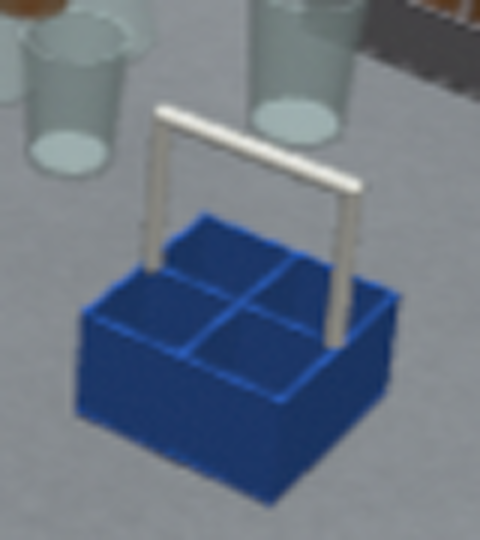

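```bash
python3 - <<'E'
from h import *
plan([530.3,-242.6,360],94.9)
E
python3 -m creep '[[1,[1.5,2.0,0],0],[1,[0.5,2.5,0],0],[1,[0,2.5,0],0],[1,[0,2.5,0],0],[1,[0,1.5,0],0]]'
python3 -m creep '[[1,[0,0.3,0],0],[1,[0,0,0],0],[1,[0,0,0],0],[1,[0,0,0],0]]'
python3 - <<'E'
from h import *
plan([530.3,-242.6,360],94.9)
E
```

```text
clock 14.23 tcp [ 505.9 -126.1  445. ] jawyaw -85.3 tilt 0.04 q [-0.47  0.03  1.69  0.    1.42  1.02] F [ 0.   0.1 -1.1] gw 0.34
turn deg -0.23
shift now cm [ 1.49 11.81  8.5 ] after turn cm [ 1.44 11.82  8.5 ]
clock: 14.65
tcp_pos: [535.0, -236.2, 445.2]
tcp_rot: [0.0, 0.999, 0.04, 0.0]
wrist_force: [0.6, -0.6, -0.8]
grip_width: 0.338
clock: 14.98
tcp_pos: [534.9, -237.1, 445.2]
tcp_rot: [-0.0, 0.999, 0.041, -0.0]
wrist_force: [-0.8, 0.5, -0.8]
grip_width: 0.339
clock 14.98 tcp [ 534.9 -237.1  445.2] jawyaw -85.3 tilt 0.03 q [-0.62  0.17  1.53  0.    1.44  0.87] F [-0.8  0.5 -0.8] gw 0.339
turn deg -0.24
shift now cm [-0.51  0.52  8.52] after turn cm [-0.51  0.52  8.52]
```

```bash
python3 -m creep '[[1,[-0.5,0.5,0],0],[1,[0,0,2],0],[1,[0,0,3],0],[1,[0,0,2.5],0],[1,[0,0,1],0]]'
python3 -m creep '[[1,[0,0,0],0],[1,[0,0,0],0]]'
python3 - <<'E'
from h import *
plan([530.3,-242.6,271],94.9)
for n in ['wrist','side']:
  im=capture(n); cv2.imwrite(f'pics/{n}9.png',im[:,:,::-1] if n=='wrist' else cv2.resize(im[150:300,330:470,::-1],None,fx=4,fy=4))
E
```

```text
clock: 15.4
tcp_pos: [529.0, -242.7, 356.5]
tcp_rot: [-0.002, 0.999, 0.04, -0.002]
wrist_force: [-0.7, 0.1, -1.9]
grip_width: 0.338
clock: 15.57
tcp_pos: [530.4, -243.7, 360.7]
tcp_rot: [-0.0, 0.999, 0.04, -0.0]
wrist_force: [-0.1, -0.8, -0.5]
grip_width: 0.341
clock 15.57 tcp [ 530.4 -243.7  360.7] jawyaw -85.4 tilt 0.01 q [-0.63  0.24  1.63 -0.    1.27  0.86] F [-0.1 -0.8 -0.5] gw 0.341
turn deg -0.29
shift now cm [ 0.   -0.11  8.97] after turn cm [ 0.   -0.11  8.97]
```

View pics/wrist9.png

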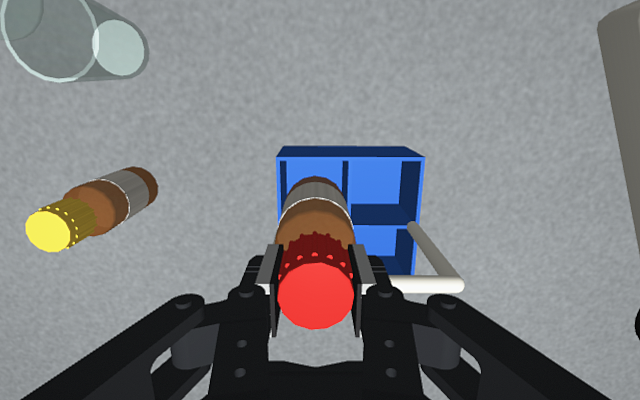

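View pics/side9.png

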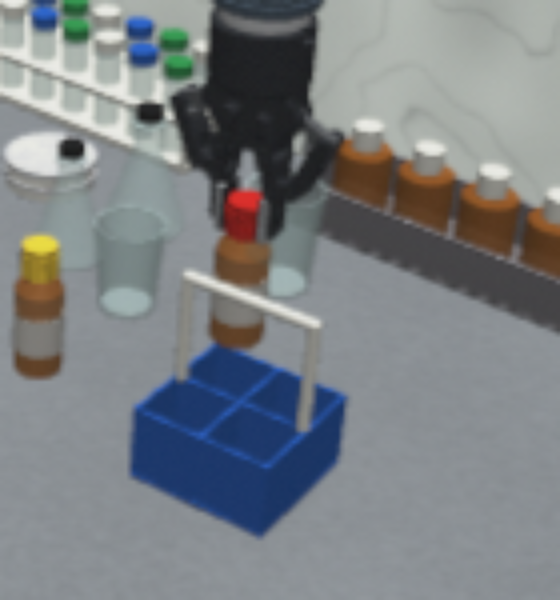

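```bash
python3 -m creep '[[1,[0,-0.1,1.5],0],[1,[0,0,2],0],[1,[0,0,1.5],0],[1,[0,0,0.5],0],[1,[0,0,0],0]]'
python3 -m creep '[[1,[0,0,1.3],0],[1,[0,0,1.0],0],[1,[0,0,0.5],0],[1,[0,0,0],0],[1,[0,0,0],0]]'
python3 - <<'E'
from h import *
plan([530.3,-242.6,269],94.9)
im=capture('side'); cv2.imwrite('pics/s10.png',cv2.resize(im[150:300,330:470,::-1],None,fx=4,fy=4))
E
```

```text
clock: 16.08
tcp_pos: [530.2, -242.8, 305.2]
tcp_rot: [-0.0, 0.999, 0.04, -0.0]
wrist_force: [-0.6, 0.4, -1.4]
grip_width: 0.34
clock: 16.5
tcp_pos: [530.2, -242.8, 276.8]
tcp_rot: [-0.0, 0.999, 0.04, -0.0]
wrist_force: [-0.3, -0.4, 0.0]
grip_width: 0.34
clock 16.5 tcp [ 530.2 -242.8  276.8] jawyaw -85.4 tilt 0.05 q [-0.63  0.34  1.69 -0.    1.11  0.86] F [-0.3 -0.4  0. ] gw 0.34
turn deg -0.31
shift now cm [ 0.02 -0.02  0.78] after turn cm [ 0.02 -0.02  0.78]
```

View pics/s10.png

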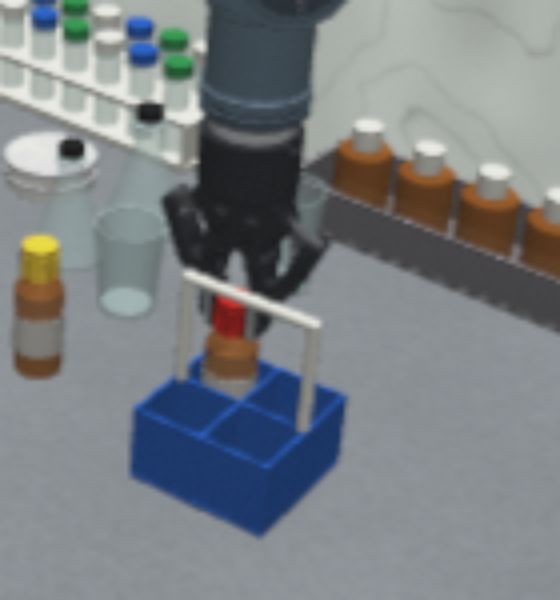

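```bash
python3 -m creep '[[1,[0,0,0.3],0],[1,[0,0,0.2],0],[1,[0,0,0],0],[1,[0,0,0],0]]'
python3 -m creep '[[1,[0,0,0.2],0],[1,[0,0,0],0],[1,[0,0,0],0]]'
```

```text
clock: 16.88
tcp_pos: [530.2, -242.8, 272.1]
tcp_rot: [-0.0, 0.999, 0.04, -0.0]
wrist_force: [0.5, 0.2, -1.8]
grip_width: 0.342
clock: 17.13
tcp_pos: [530.2, -242.8, 270.1]
tcp_rot: [-0.0, 0.999, 0.04, -0.0]
wrist_force: [0.1, -0.5, -1.5]
grip_width: 0.34
```

```bash
python3 -m creep '[[1,[0,0,0.15],0],[1,[0,0,0],0],[1,[0,0,0],0]]'
python3 -m creep '[[1,[0,0,0.1],0],[1,[0,0,0],0],[1,[0,0,0],0]]'
```

```text
clock: 17.38
tcp_pos: [530.4, -242.9, 269.0]
tcp_rot: [0.0, 0.999, 0.04, 0.0]
wrist_force: [0.6, 0.5, 0.9]
grip_width: 0.341
clock: 17.63
tcp_pos: [530.6, -243.0, 269.0]
tcp_rot: [0.0, 0.999, 0.04, 0.001]
wrist_force: [-0.9, 2.2, 7.2]
grip_width: 0.343
```

```bash
python3 -m creep '[[1,[0,0,-0.1],0],[0.6,[0,0,0],0],[0.55,[0,0,0],0],[0.5,[0,0,0],0],[0.45,[0,0,0],0]]'
python3 -m creep '[[0.35,[0,0,0],0],[0.3,[0,0,0],0],[0.3,[0,0,0],0],[0.3,[0,0,0],0],[0.3,[0,0,0],0]]'
python3 -m creep '[[0.3,[0,0,-1],0],[0.3,[0,0,-2],0],[0.3,[0,0,-3],0],[0.3,[0,0,-4],0],[0.3,[0,0,-4],0]]'
python3 - <<'E'
from h import *
im=capture('side'); cv2.imwrite('pics/s11.png',cv2.resize(im[150:300,330:470,::-1],None,fx=4,fy=4))
im=capture('wrist'); cv2.imwrite('pics/w11.png',im[:,:,::-1])
plan()
E
```

```text
clock: 18.05
tcp_pos: [530.1, -242.8, 268.4]
tcp_rot: [-0.0, 0.999, 0.04, -0.0]
wrist_force: [0.8, 0.1, 0.1]
grip_width: 0.546
clock: 18.47
tcp_pos: [530.2, -242.8, 268.7]
tcp_rot: [0.0, 0.999, 0.04, 0.0]
wrist_force: [0.2, 0.2, -0.5]
grip_width: 0.702
clock: 18.88
tcp_pos: [529.8, -242.5, 410.2]
tcp_rot: [-0.001, 0.999, 0.04, -0.001]
wrist_force: [1.5, -0.8, -0.6]
grip_width: 0.698
clock 18.98 tcp [ 531.8 -243.8  418. ] jawyaw -85.4 tilt 0.84 q [-0.63  0.19  1.57  0.    1.37  0.86] F [0.7 0.2 0.5] gw 0.7
```

View pics/s11.png

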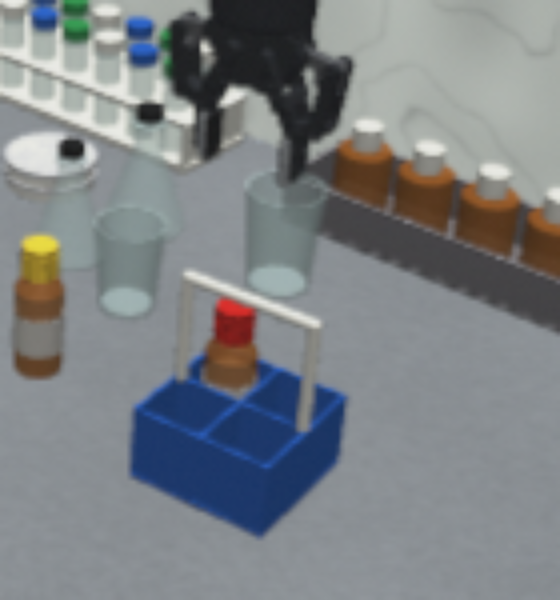

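View pics/w11.png

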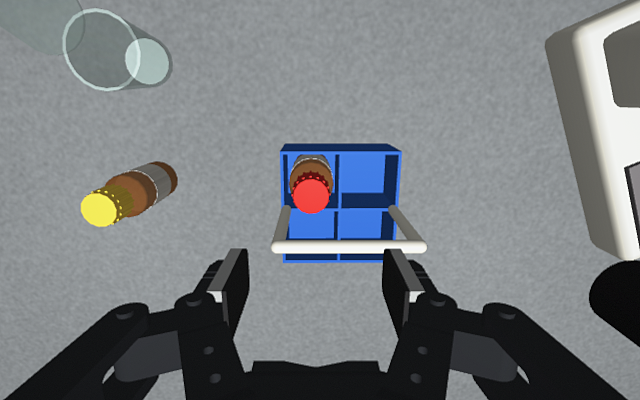

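```bash
python3 -m creep '[[0.3,[-1.5,0,-1],0],[0.3,[-1.5,0,0],-7],[0.3,[0,0,0],-7],[0.3,[0,0,0],-7],[0.3,[0,0,0],-7]]'
python3 -m creep '[[0,[0,0,0],-7],[0,[0,0,0],-7],[0,[0,0,0],-7],[0,[0,0,0],-7],[0,[0,0,0],-7]]'
python3 -m creep '[[0,[0,0,0],-7],[0,[0,0,0],-7],[0,[0,0,0],-7],[0,[0,0,0],-6.3],[0,[0,0,0],0]]'
python3 -m creep '[[0,[0,0,0],0],[0,[0,0,0],0],[0,[0,0,0],0]]'
python3 - <<'E'
from h import *
plan([500.5,-246.7,320],4.9)
im=capture('wrist'); cv2.imwrite('pics/w12.png',im[:,:,::-1])
E
```

```text
clock: 19.4
tcp_pos: [500.0, -245.2, 419.3]
tcp_rot: [0.0, 0.959, 0.283, 0.0]
wrist_force: [0.4, -0.2, 0.3]
grip_width: 0.701
clock: 19.82
tcp_pos: [500.2, -245.1, 419.1]
tcp_rot: [0.0, 0.829, 0.559, 0.0]
wrist_force: [0.2, -0.2, -0.3]
grip_width: 1.0
clock: 20.23
tcp_pos: [500.2, -245.2, 419.0]
tcp_rot: [0.0, 0.675, 0.738, 0.0]
wrist_force: [0.5, 1.1, 0.1]
grip_width: 0.998
clock: 20.48
tcp_pos: [500.3, -245.2, 418.8]
tcp_rot: [0.0, 0.677, 0.736, 0.0]
wrist_force: [-0.9, -0.4, -0.4]
grip_width: 1.004
clock 20.48 tcp [ 500.3 -245.2  418.8] jawyaw 4.8 tilt 0.01 q [-0.67  0.13  1.64  0.    1.38 -0.75] F [-0.9 -0.4 -0.4] gw 1.004
turn deg -0.14
shift now cm [-0.15  0.01  9.88] after turn cm [-0.15  0.01  9.88]
```

View pics/w12.png

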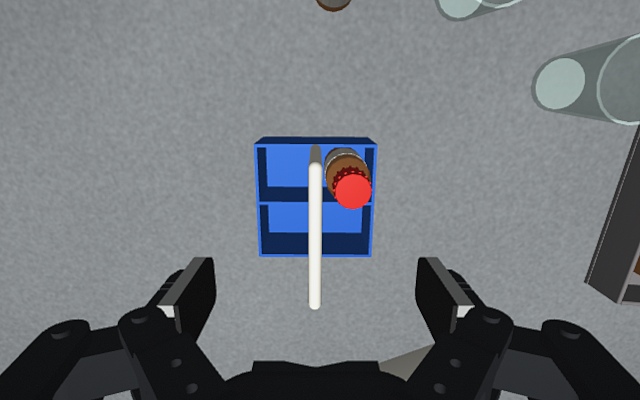

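```bash
python3 - <<'E'
from h import *
m=camera_model('wrist')
a,b=bp(m,315,161,155),bp(m,315,309,155); print(a.round(1),b.round(1),((a+b)/2).round(1),np.linalg.norm(a-b))
c=(a+b)/2;u=(a-b)/np.linalg.norm(a-b);print(np.degrees(np.arctan2(u[1],u[0])),c+27*u)
E
```

```text
[ 497.4 -215.1  155. ] [ 507.5 -332.8  155. ] [ 502.5 -274.   155. ] 118.1628341799829
94.8965508807256 [ 500.1504292  -247.07751015  155.        ]
```

```bash
python3 -m creep '[[0,[-0.2,0,2],0],[0,[0,0,3.5],0],[0,[0,0,3],0],[0,[0,0,1.5],0],[0,[0,0,0.8],0]]'
python3 -m creep '[[0,[0,0,0],0],[0,[0,0,0],0],[0,[0,0,0],0]]'
python3 - <<'E'
from h import *
plan([500.2,-247,311],4.9)
im=capture('wrist'); cv2.imwrite('pics/w13.png',im[:,:,::-1])
E
```

```text
clock: 20.95
tcp_pos: [499.6, -246.6, 307.7]
tcp_rot: [-0.002, 0.677, 0.736, -0.0]
wrist_force: [-1.2, 0.1, 0.5]
grip_width: 0.999
clock: 21.2
tcp_pos: [501.1, -247.7, 312.4]
tcp_rot: [0.001, 0.676, 0.737, 0.0]
wrist_force: [-0.5, -0.0, -0.8]
grip_width: 1.003
clock 21.2 tcp [ 501.1 -247.7  312.4] jawyaw 4.9 tilt 0.17 q [-0.67  0.25  1.73  0.    1.16 -0.76] F [-0.5 -0.  -0.8] gw 1.003
turn deg -0.03
shift now cm [ 0.08 -0.09  0.14] after turn cm [ 0.08 -0.09  0.14]
```

View pics/w13.png

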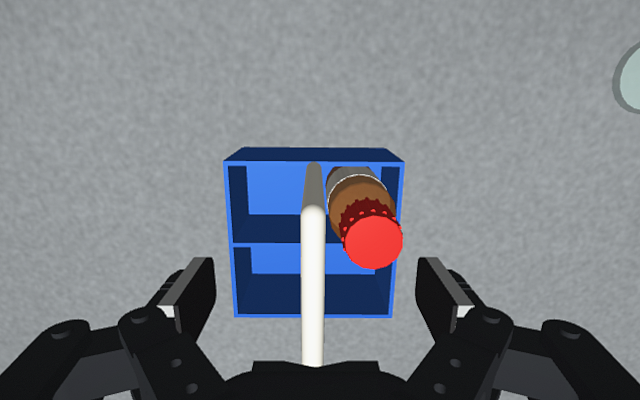

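```bash
python3 -m creep '[[0.5,[0,-0.08,0],0],[0.7,[0,0,0],0],[0.8,[0,0,0],0],[1,[0,0,0],0],[1,[0,0,0],0]]' 80
python3 -m creep '[[1,[0,0,0],0],[1,[0,0,0],0],[1,[0,0,0],0],[1,[0,0,0],0]]' 80
python3 - <<'E'
from h import *
plan()
im=capture('side'); cv2.imwrite('pics/s14.png',cv2.resize(im[150:300,330:470,::-1],None,fx=4,fy=4))
E
```

```text
clock: 21.67
tcp_pos: [499.7, -247.3, 310.9]
tcp_rot: [0.0, 0.676, 0.737, 0.0]
wrist_force: [0.7, 0.0, -0.2]
grip_width: 0.303
clock: 22.0
tcp_pos: [499.8, -247.3, 310.8]
tcp_rot: [0.0, 0.676, 0.737, 0.0]
wrist_force: [1.2, 0.3, 1.1]
grip_width: 0.086
clock 22.0 tcp [ 499.8 -247.3  310.8] jawyaw 4.9 tilt 0.02 q [-0.67  0.25  1.73  0.    1.16 -0.76] F [1.2 0.3 1.1] gw 0.086
```

View pics/s14.png

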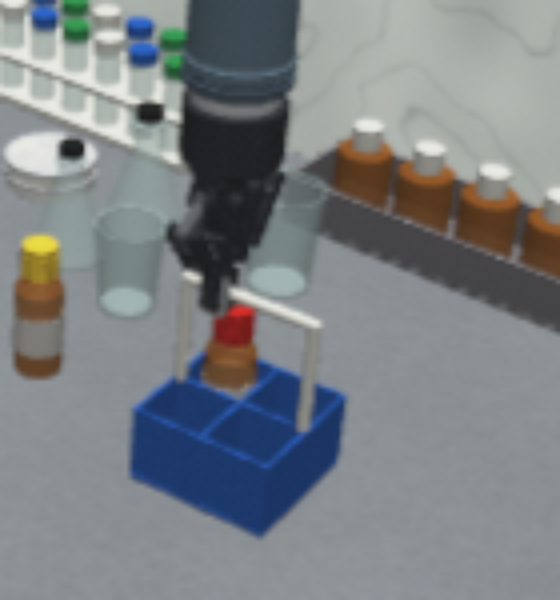

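Gripped on the bar beside its middle, above the bottle. Lift slowly and check.

```bash
python3 -m creep '[[1,[0,0,-0.4],0],[1,[0,0,-0.8],0],[1,[0,0,-1],0],[1,[0,0,-0.8],0],[1,[0,0,-0.3],0]]' 80
python3 -m creep '[[1,[0,0,0],0],[1,[0,0,0],0]]'
python3 - <<'E'
from h import *
plan()
im=capture('side'); cv2.imwrite('pics/s15.png',cv2.resize(im[150:300,330:470,::-1],None,fx=4,fy=4))
im=capture('wrist'); cv2.imwrite('pics/w15.png',im[:,:,::-1])
E
```

```text
clock: 22.47
tcp_pos: [500.1, -247.6, 345.8]
tcp_rot: [0.001, 0.676, 0.737, 0.0]
wrist_force: [1.2, -0.3, -4.0]
grip_width: 0.08
clock: 22.63
tcp_pos: [499.7, -247.3, 344.0]
tcp_rot: [0.0, 0.676, 0.737, -0.0]
wrist_force: [-0.7, 0.5, -5.3]
grip_width: 0.089
clock 22.63 tcp [ 499.7 -247.3  344. ] jawyaw 4.9 tilt 0.04 q [-0.67  0.2   1.71 -0.    1.23 -0.76] F [-0.7  0.5 -5.3] gw 0.089
```

View pics/s15.png

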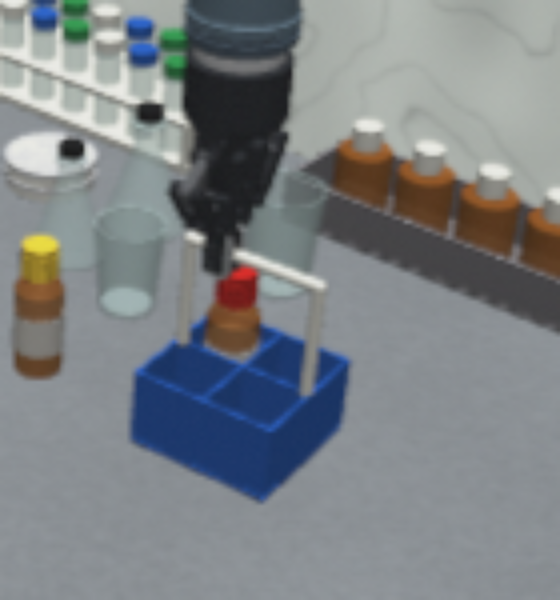

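View pics/w15.png

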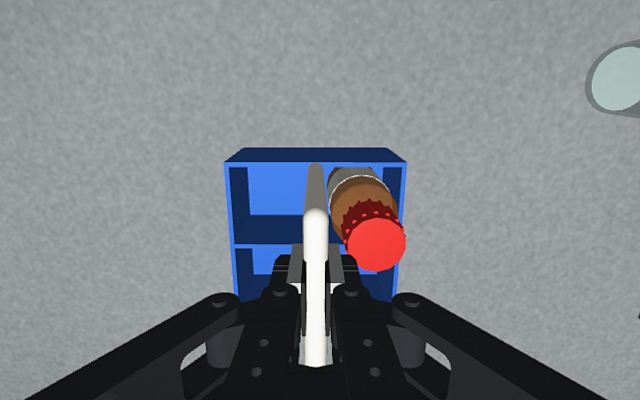

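```bash
python3 -m creep '[[1,[0,0,-0.8],0],[1,[0,0,-1.5],2],[1,[0,0,-1.8],3],[1,[0,0,-1.8],3.5],[1,[0,0,-1.8],3.5]]' 80
python3 -m creep '[[1,[0,0,-1.8],3.5],[1,[0,0,-1.5],3.5],[1,[0,0,-0.8],2.4],[1,[0,0,0],1],[1,[0,0,0],0]]'
python3 - <<'E'
from h import *
plan([460.8,349,465],-17.5)
im=capture('side'); cv2.imwrite('pics/s16.png',cv2.resize(im[100:300,300:480,::-1],None,fx=3,fy=3))
E
```

```text
clock: 23.15
tcp_pos: [499.6, -247.2, 421.6]
tcp_rot: [-0.0, 0.751, 0.661, -0.0]
wrist_force: [0.7, 0.0, -4.2]
grip_width: 0.086
clock: 23.57
tcp_pos: [499.6, -247.3, 462.0]
tcp_rot: [0.0, 0.807, 0.591, 0.0]
wrist_force: [-0.7, -0.3, -4.5]
grip_width: 0.083
clock 23.57 tcp [ 499.6 -247.3  462. ] jawyaw -17.5 tilt 0.04 q [-0.67  0.1   1.58 -0.    1.46 -0.37] F [-0.7 -0.3 -4.5] gw 0.083
turn deg -0.01
shift now cm [ 55.69 -21.65  -0.33] after turn cm [ 55.7  -21.63  -0.33]
```

View pics/s16.png

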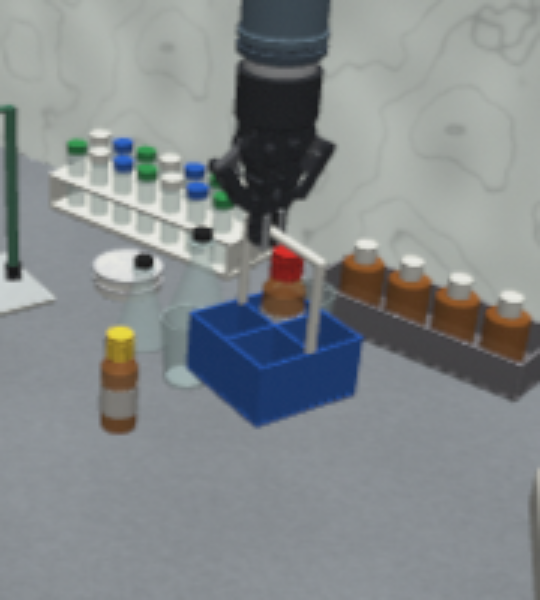

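```bash
python3 -m creep '[[1,[0.6,-0.2,0],0],[1,[1.2,-0.5,0],0],[1,[1.8,-0.7,0],0],[1,[2.4,-0.9,0],0],[1,[2.6,-1.0,0],0]]' 80
for i in 1 2; do python3 -m creep '[[1,[2.6,-1.0,0],0],[1,[2.6,-1.0,0],0],[1,[2.6,-1.0,0],0],[1,[2.6,-1.0,0],0],[1,[2.6,-1.0,0],0]]'; done
python3 -m creep '[[1,[2.6,-1.0,0],0],[1,[2.6,-1.0,0],0],[1,[2.6,-1.0,0],0],[1,[2.6,-1.0,0],0],[1,[2.4,-1.0,0],0]]'
python3 -m creep '[[1,[2.2,-0.9,0],0],[1,[1.8,-0.7,0],0],[1,[1.2,-0.5,0],0],[1,[0.6,-0.2,0],0],[1,[0,0,0],0]]'
python3 - <<'E'
from h import *
plan([460.8,349,438],-17.5)
for n in ['side','top']:
  im=capture(n); cv2.imwrite(f'pics/{n}17.png',im[:,:,::-1])
E
```

```text
clock: 24.03
tcp_pos: [493.6, -153.9, 460.8]
tcp_rot: [-0.001, 0.807, 0.591, -0.0]
wrist_force: [1.0, 1.1, -4.2]
grip_width: 0.082
clock: 24.45
tcp_pos: [484.6, -14.0, 461.0]
tcp_rot: [-0.001, 0.806, 0.592, -0.0]
wrist_force: [1.0, 0.9, -3.8]
grip_width: 0.085
clock: 24.87
tcp_pos: [475.7, 124.9, 461.1]
tcp_rot: [-0.0, 0.806, 0.592, -0.0]
wrist_force: [0.2, -0.8, -4.5]
grip_width: 0.083
clock: 25.28
tcp_pos: [466.4, 262.0, 461.0]
tcp_rot: [-0.0, 0.806, 0.592, -0.0]
wrist_force: [-0.2, -0.2, -4.1]
grip_width: 0.085
clock: 25.7
tcp_pos: [462.6, 323.1, 461.2]
tcp_rot: [-0.0, 0.806, 0.592, -0.0]
wrist_force: [-0.2, -0.3, -4.7]
grip_width: 0.083
clock 25.7 tcp [462.6 323.1 461.2] jawyaw -17.4 tilt 0.05 q [0.4  0.11 1.57 0.   1.46 0.7 ] F [-0.2 -0.3 -4.7] gw 0.083
turn deg 0.11
shift now cm [ 2.41 -0.94  2.32] after turn cm [ 2.41 -0.95  2.32]
```

View pics/side17.png

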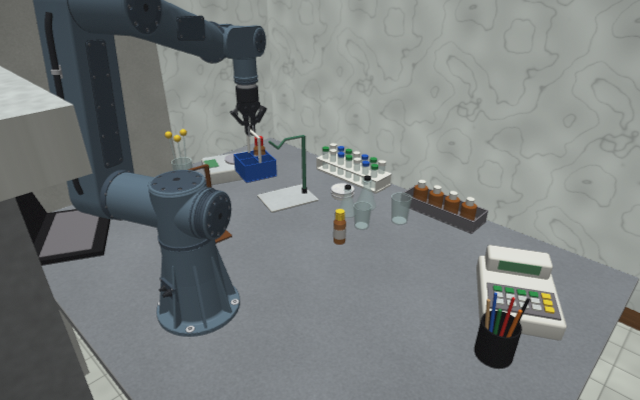

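View pics/top17.png

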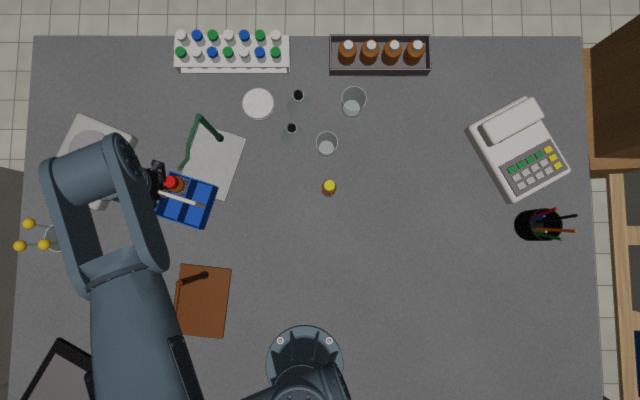

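```bash
python3 -m creep '[[1,[0.8,-0.3,0.3],0],[1,[1.0,-0.4,0.8],0],[1,[0.6,-0.2,0.7],0],[1,[0,0,0.4],0],[1,[0,0,0],0]]' 80
python3 -m creep '[[1,[0,0,0],0],[1,[0,0,0],0],[1,[0,0,0],0]]'
python3 - <<'E'
from h import *
plan([460.8,349,438],-17.5)
for n in ['side','top','wrist']:
  im=capture(n); cv2.imwrite(f'pics/{n}18.png',im[:,:,::-1])
t=cv2.imread('pics/top18.png')[90:240,140:260];cv2.imwrite('pics/t18c.png',cv2.resize(t,None,fx=4,fy=4,interpolation=2))
t=cv2.imread('pics/side18.png')[110:230,210:330];cv2.imwrite('pics/s18c.png',cv2.resize(t,None,fx=4.5,fy=4.5,interpolation=2))
E
```

```text
clock: 26.22
tcp_pos: [461.5, 347.8, 437.5]
tcp_rot: [-0.0, 0.806, 0.591, -0.002]
wrist_force: [-1.0, 0.2, -3.9]
grip_width: 0.085
clock: 26.47
tcp_pos: [462.1, 347.5, 440.1]
tcp_rot: [0.0, 0.807, 0.591, 0.0]
wrist_force: [-0.0, -0.0, -3.7]
grip_width: 0.086
clock 26.47 tcp [462.1 347.5 440.1] jawyaw -17.5 tilt 0.04 q [ 0.44  0.16  1.56 -0.    1.42  0.75] F [-0.  -0.  -3.7] gw 0.086
turn deg -0.03
shift now cm [ 0.11 -0.17  0.21] after turn cm [ 0.11 -0.17  0.21]
```

View pics/t18c.png

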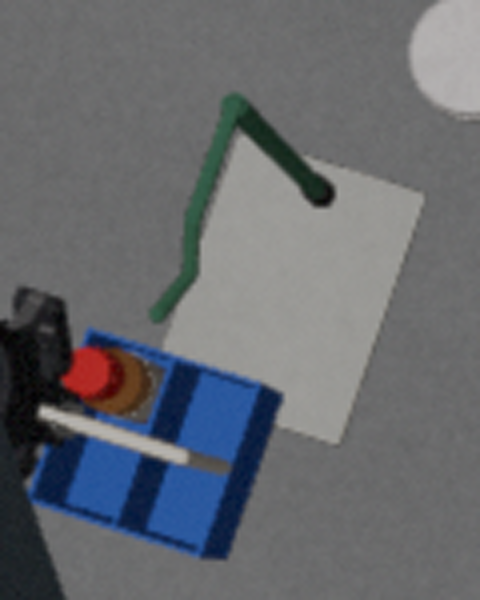

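View pics/s18c.png

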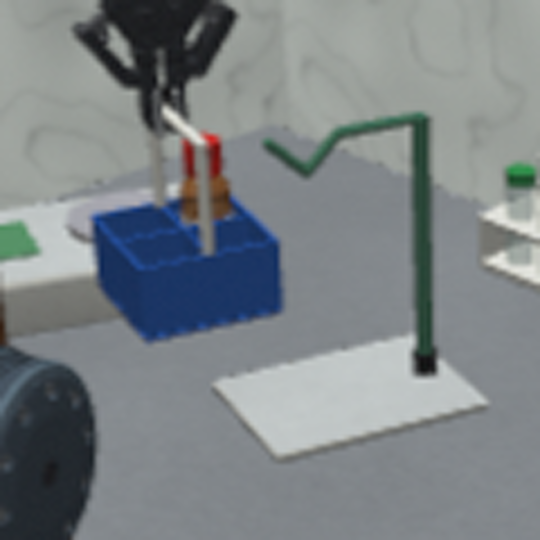

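View pics/wrist18.png

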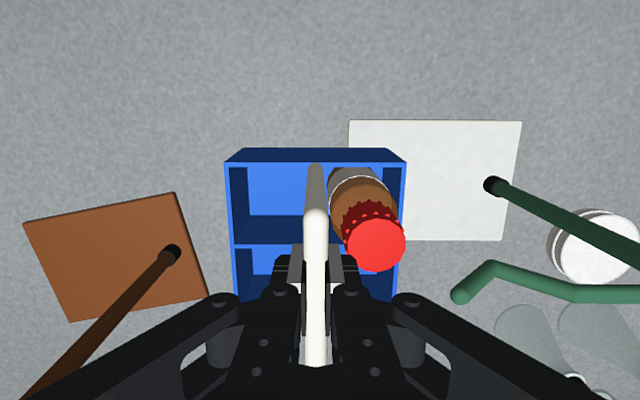

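```bash
python3 - <<'E'
from h import *
m=camera_model('wrist');t=camera_model('top')
im=cv2.imread('pics/wrist18.png');cv2.imwrite('pics/w18c.png',cv2.resize(im[150:330,420:640],None,fx=3.5,fy=3.5,interpolation=2))
T=lambda x,y,z:bp(t,140+(x-1.5)/4,90+(y-1.5)/4,z)
print('wrist tip',bp(m,459,296,252),'V',bp(m,491,269,225),'post',bp(m,491,186,12), 'line pts',bp(m,580,294,248))
print('top tip',T(157,316,252),'V',T(190,268,225),'elbow',T(194,215,247),'posttop',T(234,104,250),'postbase',T(322,192,12))
# prediction of seat model
ax=np.array([np.cos(np.radians(-17.5)),np.sin(np.radians(-17.5))])
S=np.array([557,288.])
print('cap top pos', bp(m,375,244,440-311+125))
for nm,p in dict(tip=[*(S-32*ax),252],V=[*S,225],post=[*(S+105*ax),12]).items(): print(nm,np.round(p,1),pj(m,p),(pj(t,p)-[140,90])*4+1.5)
E
```

```text
wrist tip [526.07069368 298.12621232 252.        ] V [555.14929922 290.38541023 225.        ] post [655.23544059 255.44486114  12.        ] line pts [589.74826342 276.72861604 248.        ]
top tip [525.7868707  299.88905569 252.        ] V [560.33405179 289.08050902 225.        ] elbow [589.10264405 281.02956878 247.        ] posttop [657.80771593 257.81729311 250.        ] postbase [658.07548104 256.77512226  12.        ]
cap top pos [491.18387112 341.26401116 254.        ]
tip [526.5 297.6 252. ] [459.94524085 296.59370053] [160.77715882 314.87594856]
V [557. 288. 225.] [494.68439331 271.56358281] [191.55432155 273.28782128]
post [657.1 256.4  12. ] [492.45130448 184.78607388] [322.4334468  193.22687879]
```

View pics/w18c.png

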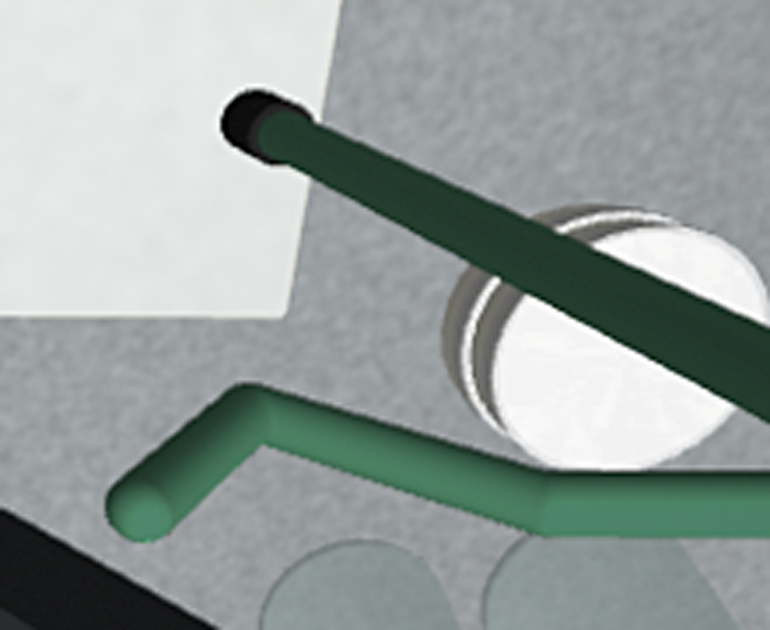

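```bash
python3 -m creep '[[1,[0.1,0.7,0],0],[1,[0,1.3,0],0],[1,[0,1.6,0],0],[1,[0,1.6,0],0],[1,[0,1.6,0],0]]' 80
python3 -m creep '[[1,[0,1.6,0],0],[1,[0,1.3,0],0],[1,[0,0.8,0],0],[1,[0,0.3,0],0],[1,[0,0,0],0]]'
python3 -m creep '[[1,[0,0,0],0],[1,[0,0,0],0]]'
python3 - <<'E'
from h import *
S=np.array([556.5,289]); ax=np.array([np.cos(np.radians(-17.5)),np.sin(np.radians(-17.5))]);tx=np.array([-ax[1],ax[0]])
plan([*(S+28.5*tx),391],-17.5)
for n in ['side','top','wrist']:
  im=capture(n); cv2.imwrite(f'pics/{n}19.png',im[:,:,::-1])
t=cv2.imread('pics/top19.png')[90:240,140:260];cv2.imwrite('pics/t19c.png',cv2.resize(t,None,fx=4,fy=4,interpolation=2))
t=cv2.imread('pics/side19.png')[110:230,230:350];cv2.imwrite('pics/s19c.png',cv2.resize(t,None,fx=4.5,fy=4.5,interpolation=2))
E
```

```text
clock: 27.03
tcp_pos: [528.8, 327.4, 439.7]
tcp_rot: [0.0, 0.807, 0.591, 0.0]
wrist_force: [0.7, -0.6, -3.3]
grip_width: 0.082
clock: 27.45
tcp_pos: [566.0, 315.6, 439.4]
tcp_rot: [-0.0, 0.807, 0.591, -0.0]
wrist_force: [-0.2, 1.0, -4.0]
grip_width: 0.087
clock: 27.62
tcp_pos: [564.7, 316.5, 439.7]
tcp_rot: [-0.0, 0.806, 0.592, -0.0]
wrist_force: [-0.2, 0.7, -4.2]
grip_width: 0.081
clock 27.62 tcp [564.7 316.5 439.7] jawyaw -17.5 tilt 0.03 q [0.33 0.31 1.37 0.   1.45 0.63] F [-0.2  0.7 -4.2] gw 0.081
turn deg 0.03
shift now cm [-0.01  0.05  4.87] after turn cm [-0.01  0.05  4.87]
```

View pics/s19c.png

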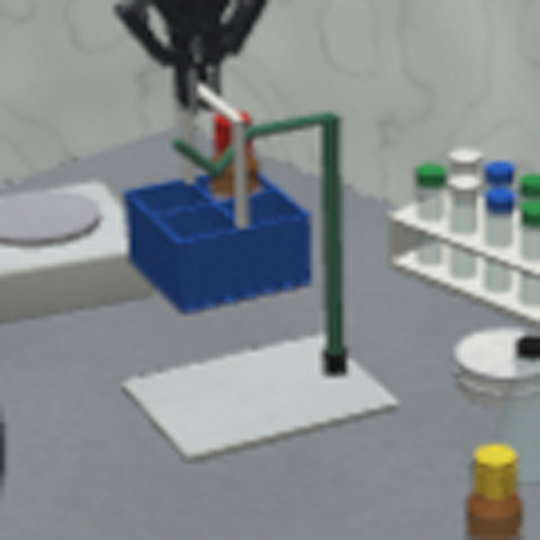

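View pics/wrist19.png

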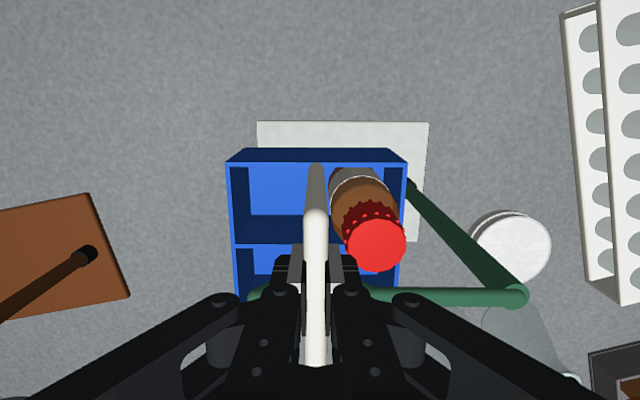

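```bash
python3 -m creep '[[1,[0,0,0.6],0],[1,[0,0,1],0],[1,[0,0,1],0],[1,[0,0,0.8],0],[1,[0,0,0],0]]' 80
python3 -m creep '[[1,[0,0,0.5],0],[1,[0,0,0.4],0],[1,[0,0,0],0],[1,[0,0,0],0]]'
python3 - <<'E'
from h import *
plan()
for n in ['side','wrist']:
  im=capture(n); cv2.imwrite(f'pics/{n}20.png',im[:,:,::-1])
t=cv2.imread('pics/side20.png')[110:230,230:350];cv2.imwrite('pics/s20c.png',cv2.resize(t,None,fx=4.5,fy=4.5,interpolation=2))
E
```

```text
clock: 28.18
tcp_pos: [564.5, 315.8, 402.0]
tcp_rot: [-0.001, 0.807, 0.591, -0.003]
wrist_force: [-0.4, -0.1, -4.3]
grip_width: 0.082
clock: 28.52
tcp_pos: [565.3, 316.1, 396.6]
tcp_rot: [-0.0, 0.807, 0.591, -0.0]
wrist_force: [0.9, -0.2, -3.1]
grip_width: 0.084
clock 28.52 tcp [565.3 316.1 396.6] jawyaw -17.5 tilt 0.01 q [ 0.33  0.35  1.42 -0.    1.38  0.63] F [ 0.9 -0.2 -3.1] gw 0.084
```

View pics/s20c.png

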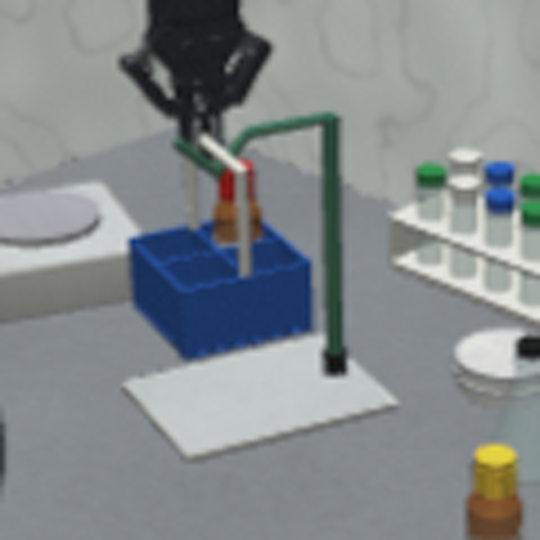

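View pics/wrist20.png

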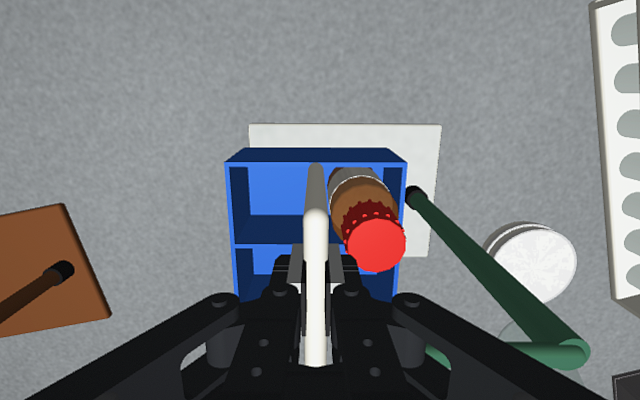

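Bar is about 5 mm above the seat, well between tip and climb. Final millimetres, watching the force.

```bash
python3 -m creep '[[1,[0,0,0.3],0],[1,[0,0,0],0],[1,[0,0,0],0]]' 80
python3 -m creep '[[1,[0,0,0.2],0],[1,[0,0,0],0],[1,[0,0,0],0]]'
```

```text
clock: 28.87
tcp_pos: [565.2, 316.1, 393.5]
tcp_rot: [-0.0, 0.807, 0.591, -0.0]
wrist_force: [-0.1, -0.5, -3.8]
grip_width: 0.084
clock: 29.12
tcp_pos: [565.2, 316.1, 391.5]
tcp_rot: [-0.0, 0.807, 0.591, -0.0]
wrist_force: [-0.2, -0.6, -4.1]
grip_width: 0.085
```

```bash
python3 -m creep '[[1,[0,0,0.15],0],[1,[0,0,0],0],[1,[0,0,0],0]]'
python3 -m creep '[[1,[0,0,0.15],0],[1,[0,0,0],0],[1,[0,0,0],0]]'
python3 -m creep '[[1,[0,0,0.1],0],[1,[0,0,0],0],[1,[0,0,0],0]]'
```

```text
clock: 29.37
tcp_pos: [565.4, 316.1, 390.6]
tcp_rot: [0.0, 0.806, 0.591, 0.0]
wrist_force: [0.7, -0.1, -3.2]
grip_width: 0.088
clock: 29.62
tcp_pos: [565.4, 316.1, 389.8]
tcp_rot: [0.0, 0.807, 0.591, 0.001]
wrist_force: [-0.8, -0.1, 3.0]
grip_width: 0.085
clock: 29.87
tcp_pos: [565.4, 316.2, 389.3]
tcp_rot: [0.0, 0.807, 0.591, 0.001]
wrist_force: [-3.2, 0.4, 6.7]
grip_width: 0.084
```

```bash
python3 -m creep '[[1,[0,0,-0.1],0],[1,[0,0,0],0],[1,[0,0,0],0]]' 40
python3 -m creep '[[1,[0,0,0],0],[1,[0,0,0],0],[1,[0,0,0],0]]' 20
python3 - <<'E'
from h import *
plan()
for n in ['side','top']:
  im=capture(n); cv2.imwrite(f'pics/{n}21.png',im[:,:,::-1])
t=cv2.imread('pics/side21.png')[110:230,230:350];cv2.imwrite('pics/s21c.png',cv2.resize(t,None,fx=4.5,fy=4.5,interpolation=2))
E
```

```text
clock: 30.12
tcp_pos: [565.4, 316.1, 389.5]
tcp_rot: [0.0, 0.806, 0.591, 0.001]
wrist_force: [-0.2, -0.1, 5.7]
grip_width: 0.083
clock: 30.37
tcp_pos: [565.5, 316.2, 389.4]
tcp_rot: [0.0, 0.807, 0.591, 0.001]
wrist_force: [-1.2, -1.1, 5.6]
grip_width: 0.085
clock 30.37 tcp [565.5 316.2 389.4] jawyaw -17.5 tilt 0.08 q [ 0.33  0.35  1.43 -0.    1.36  0.63] F [-1.2 -1.1  5.6] gw 0.085
```

View pics/s21c.png

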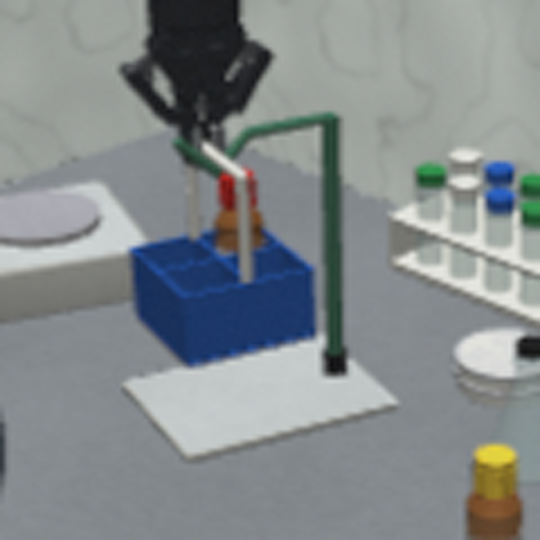

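```bash
python3 -m creep '[[0.88,[0,0,0],0],[0.87,[0,0,0],0],[0.86,[0,0,0],0],[0.85,[0,0,0],0],[0.83,[0,0,0],0]]' 20
python3 -m creep '[[0.8,[0,0,0],0],[0.75,[0,0,0],0],[0.75,[0,0,0],0],[0.75,[0,0,0],0],[0.75,[0,0,0],0]]'
python3 - <<'E'
from h import *
plan()
for n in ['side','wrist']:
  im=capture(n); cv2.imwrite(f'pics/{n}22.png',im[:,:,::-1])
t=cv2.imread('pics/side22.png')[110:230,230:350];cv2.imwrite('pics/s22c.png',cv2.resize(t,None,fx=4.5,fy=4.5,interpolation=2))
E
```

```text
clock: 30.88
tcp_pos: [565.2, 316.1, 388.2]
tcp_rot: [-0.0, 0.807, 0.591, -0.0]
wrist_force: [1.0, 0.7, -0.2]
grip_width: 0.174
clock: 31.3
tcp_pos: [565.3, 316.1, 388.7]
tcp_rot: [0.0, 0.807, 0.591, 0.0]
wrist_force: [0.7, 0.7, 1.2]
grip_width: 0.251
clock 31.3 tcp [565.3 316.1 388.7] jawyaw -17.5 tilt 0.0 q [ 0.33  0.35  1.43 -0.    1.36  0.63] F [0.7 0.7 1.2] gw 0.251
```

View pics/s22c.png

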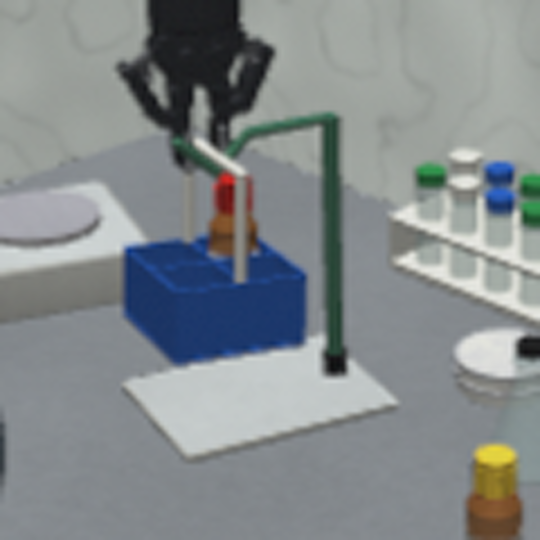

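View pics/wrist22.png

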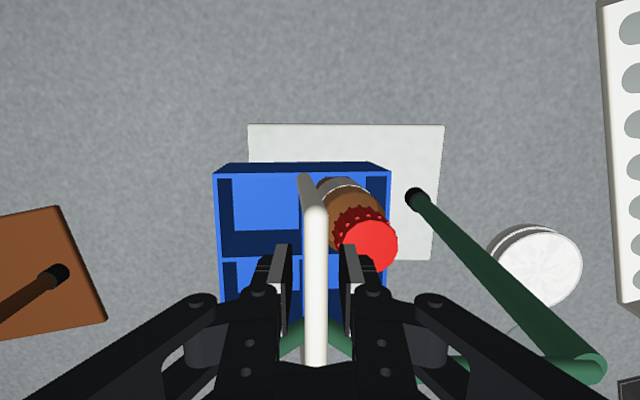

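```bash
python3 -m creep '[[0.65,[0,0,0],0],[0.6,[0,0,0],0],[0.6,[0,0,0],0],[0.6,[0,0,-0.5],0],[0.6,[0,0,-1.5],0]]'
python3 -m creep '[[0.6,[0,0,-2],0],[0.6,[0,0,-3],0],[0.6,[0,0,-3],0],[0.6,[0,0,-2],0],[0.6,[0,0,0],0]]'
for i in 1 2; do python3 -m creep '[[0.6,[0,0,0],0],[0.6,[0,0,0],0],[0.6,[0,0,0],0],[0.6,[0,0,0],0],[0.6,[0,0,0],0]]'; done
python3 - <<'E'
from h import *
plan()
for i in range(2):
  im=capture('side'); cv2.imwrite(f'pics/s23_{i}.png',cv2.resize(im[110:230,230:350,::-1],None,fx=4.5,fy=4.5,interpolation=2))
  im=capture('wrist'); cv2.imwrite(f'pics/w23_{i}.png',im[:,:,::-1])
E
python3 -m creep '[[0.6,[0,0,0],0],[0.6,[0,0,0],0],[0.6,[0,0,0],0],[0.6,[0,0,0],0],[0.6,[0,0,0],0]]'
python3 - <<'E'
from h import *
im=capture('side'); cv2.imwrite('pics/s24.png',cv2.resize(im[110:230,230:350,::-1],None,fx=4.5,fy=4.5,interpolation=2))
a=[cv2.imread(f'pics/s23_{i}.png').astype(int) for i in (0,1)]; b=cv2.imread('pics/s24.png').astype(int)
print(abs(a[0]-a[1]).max(),abs(a[0]-b).max(), (abs(a[0]-b).max(2)>40).sum())
E
```

```text
clock: 31.82
tcp_pos: [564.7, 315.8, 406.5]
tcp_rot: [-0.001, 0.807, 0.591, -0.002]
wrist_force: [0.1, 1.3, -0.8]
grip_width: 0.401
clock: 32.23
tcp_pos: [565.6, 316.3, 515.7]
tcp_rot: [0.002, 0.806, 0.591, 0.005]
wrist_force: [0.7, 0.3, 0.8]
grip_width: 0.397
clock: 32.65
tcp_pos: [565.2, 316.1, 507.3]
tcp_rot: [-0.0, 0.806, 0.591, -0.001]
wrist_force: [0.3, -0.2, -0.1]
grip_width: 0.399
clock: 33.07
tcp_pos: [565.2, 316.1, 508.7]
tcp_rot: [-0.0, 0.806, 0.591, 0.0]
wrist_force: [-0.2, 0.0, 0.3]
grip_width: 0.4
clock 33.07 tcp [565.2 316.1 508.7] jawyaw -17.5 tilt 0.0 q [0.33 0.28 1.28 0.   1.58 0.63] F [-0.2  0.   0.3] gw 0.4
clock: 33.68
tcp_pos: [565.3, 316.1, 508.7]
tcp_rot: [-0.0, 0.807, 0.591, -0.0]
wrist_force: [-0.2, -0.7, -1.0]
grip_width: 0.401
56 38 0
```

View pics/s24.png

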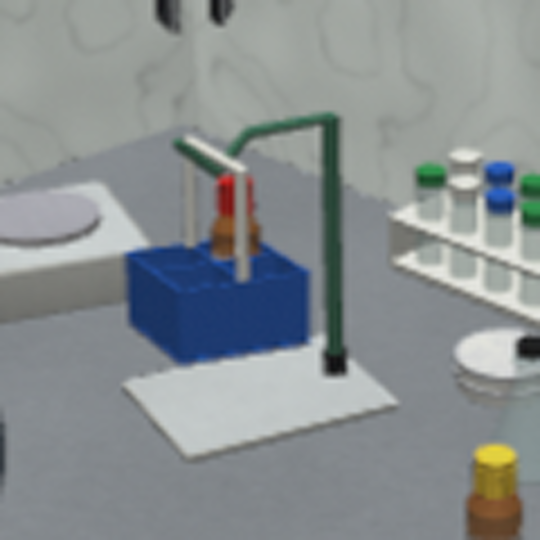

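View pics/w23_1.png

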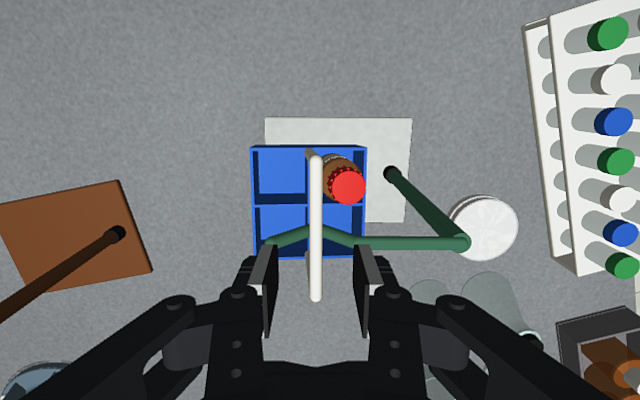

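```bash
for i in 1 2 3 4 5; do python3 -m creep '[[0.6,[0,0,0],0],[0.6,[0,0,0],0],[0.6,[0,0,0],0],[0.6,[0,0,0],0],[0.6,[0,0,0],0]]' >/dev/null; done
python3 - <<'E'
from h import *
f=[capture('wrist').astype(int)[140:310,240:380] for i in range(8)]
print([ (abs(x-f[0]).max(2)>60).sum() for x in f])
m=camera_model('wrist'); 
a,b=bp(m,315,154,235),bp(m,316,301,235);print(((a+b)/2).round(1))
im=capture('top'); cv2.imwrite('pics/top25.png',im[:,:,::-1]); plan()
E
```

```text
[np.int64(0), np.int64(0), np.int64(0), np.int64(0), np.int64(0), np.int64(0), np.int64(0), np.int64(0)]
[557.4 290.3 235. ]
clock 36.27 tcp [565.2 316.1 508.7] jawyaw -17.5 tilt 0.0 q [0.33 0.28 1.28 0.   1.58 0.63] F [ 0.8 -0.2  0.7] gw 0.402
```

View pics/top25.png

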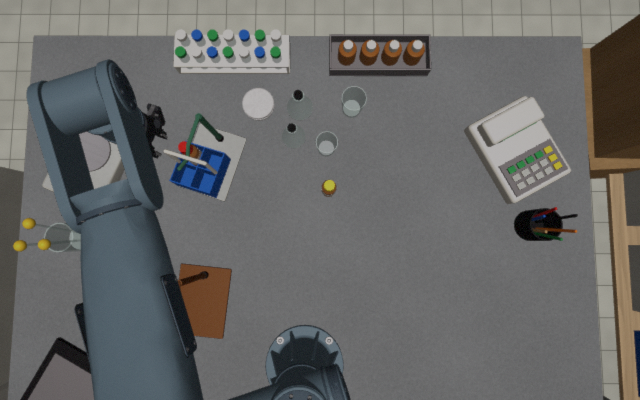

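The carrier hangs still in the V at about (200,165), and the other glassware stands where it did. The bar centre measures (557, 290), against a seat estimate of (556.5, 289).

```bash
python3 -c "from rig import *; print(job_done())"
```

```text
the job is handed in; nothing more can be done
None
```

I did the whole job and handed it in at about 36 s of the 72 s. No verdict was reported. I stood the carrier upright by its bar with a light grip and let go. I set the red-capped bottle in the back-left pocket, and the fingers felt it reach the pocket floor at the expected height. I then lifted the loaded carrier by its bar, just beside the middle, and hung it on the green stand's hook.

**Last checks:**
- **Hanging:** the bar lies in the V of the hook, with its centre about 1–2 mm from my estimate of the seat point. The carrier is clear of the bench.
- **Bottle:** it is upright in its pocket.
- **Still:** eight wrist pictures taken in a row showed no movement.
- **Robot:** the gripper was about 100 mm above the bar, and the wrist force read about zero.
- **Other objects:** the top picture shows the yellow-capped bottle, beakers, flasks and dishes where they started. I judged this by eye.

**What disagreed:** after standing the carrier up, I found it about 20 mm from where I had released it. It had probably been leaning in the light grip and righted itself when let go. I measured it again before placing the bottle.

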